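# Space the next two slats of an acoustic panel with a spacer block

### The arm

A 7-joint arm with a two-finger parallel gripper is mounted at the origin on the work surface. World frame = base frame: x ahead of the robot, y to its left, z up, the work surface at z = 0. Lengths are in m, angles in rad, forces in N, time in s.
With the tool pointing down it reaches from about 0.35 to 0.9 m from the base axis. Payload 8.1 kg.
Tool frame: the origin (TCP) lies at the very end of the fingers, on their centre line; the grasp point (between the pads) lies 19 mm behind it (grip_point_offset is the distance from the TCP to the grasp point, in m); z points along the fingers, x is the direction in which the jaws open and shut, and the axes are right-handed (so a half turn about z gives the same grasp; the last joint's range is limited). The gripper opens to 92 mm and grips with 3 to 60 N. Pads are 19 mm wide; open, the fingers measure 130 mm over their backs; the gripper's body (75 mm by 190 mm) begins 47 mm behind the grasp point.
Start: joints at [1.163, 0.434, 0.025, 1.573, -0.012, 1.134, -0.075], TCP at [0.188, -0.596, 0.227] pointing down, gripper open.
Joint ranges: [-2.62, 2.62], [-0.44, 2.09], [-1.27, 1.32], [0.08, 2.57], [-1.32, 4.46], [0.12, 2], [-2.74, 2.74]. Speed limits (rad/s): [2.22, 2.22, 3.01, 3.01, 3.14, 3.14, 3.14].

### API

Orientations are given as a rotation vector (axis times angle).
In Python, from cell import observe, get_image, camera_model, sign_off, grip_point_offset gives the robot as it stands.
- The arm moves only by the tool play_rows, never from a script. Its argument "rows" is a list of rows, each a list of 7 numbers: the shift along the tool's x, y, z as a fraction of full scale, then the turn, a rotation vector about the tool's x, y, z as a fraction of full scale, then the closure, from -1 (fully open) to 1 (shut). A call has 1 to 5 rows; each row shifts and turns the pose as measured when the row begins, along the tool's axes as they then stand; what a row does not reach is not made up. Full scale, the value 1, is 0.15 m for a shift and 0.5 rad for a turn. A row lasts 1/10 s, in which the tool goes at most 50 mm and 8.59 degrees, less where a joint would pass 70% of its speed; a pose out of reach is approached as far as the arm can. A call with a number of a shift or a turn outside -1 to 1 is refused whole. A call with a gripper value outside its range is refused whole. The fingers move at their own pace and stop on an object; "force" is the grip in N (left out, the last holds). Time passes only in rows, so rows that do not move let the fingers close. It gives the time, the measured TCP pose, the force and the opening at its end, in the units of the state.
- observe(): the state, without advancing time (a new reading comes with each control period).
- get_image(name): name is "side" or "top" or "wrist"; returns the picture (400x640x3 uint8, blue, green, red); there is no depth.
- camera_model(name): a dict with "K" (3x3 intrinsics, pixels), "R" (3x3) and "t" (3): a world point X has camera coordinates R X + t. Camera axes: x right, y down, z forward; pixel columns grow to the right and rows downward; lengths in m; the calibration is good to about 2 mm. A picture is of the moment at which its call begins: read the wrist's pose just before it. camera_model takes no time and is no camera call; for the wrist camera it gives the pose at the moment of the call.
- sign_off(): hands the job in, once; it reports no verdict.
The state is a dict: "clock": time; "joints": joint angles; "dq": joint speeds; "joint_efforts": joint torques, N m; "position": TCP position; "ee_rot": TCP orientation; "force": force on the tool from outside, world axes, zero at the start; "ft_torque": the same for the moment, N m; "width": opening from 0.0 (shut) to 1.0 (fully open).
Only numpy, scipy, OpenCV 4.12 (cv2) and the standard library are available. Lean on these libraries where they do the work, as an engineer would, in place of code of your own. Each camera call takes 0.05 s, during which the arm holds its last target.

### The job

Set the two loose slats of the sloping panel to the same gap as the fixed ones, using the spacer block: stand it flat on the panel next to the last fixed slat and slide the nearer loose slat up snug against it, then step the block to the other side of that slat and slide the second loose slat up snug against it without shifting the first one. Finally stand the block back upright on its black mat, and leave the cone, tape measure, glue bottle and spare slat where they are.

Things in the scene. Friction and masses are not known exactly. Their poses are not given: they have to be found in the camera images.
- panel: grey felt-faced board on a low bench easel, fixed; face 420 mm along the row, 186 mm up the slope. Origin on the bench under the easel's middle; x level, away from the robot; y along the row towards the three fixed slats (15 mm gaps) at its +y end; z up. The face rises away from the robot at 25 degrees to level: up-slope is (cos 25, 0, sin 25), off the face (-sin 25, 0, cos 25); it passes through (-0.08, 0, 0.035)
- fixed_slat (a point): centre of the last fixed slat, the one beside the loose slats, 6 mm off the face. All slats are pale wood, lie on the face and are 150 mm long (up the slope), 27 mm wide (along the row), 12 mm thick. The bare face reaches 86 mm down-slope from this point to a trim 12 mm high, 94 mm up-slope, and 308 mm along the row to the panel's -y end
- slat_1_mid (a point): centre of the nearer loose slat (pale wood, same size as the fixed ones, 6 mm off the face). Axes: x up the slope, y along the row towards the fixed slats, z off the face. Gap of 15 mm to a neighbour = 42 mm between centres
- slat_1 (a joint): travel of the nearer loose slat along the row, m: the clear gap between it and the last fixed slat (0.015 wanted). It only slides along the row on its rails; it is stiff, needs about 8 N to move and stays where it is left
- slat_2_mid (a point): centre of the second loose slat, farther along the row on the -y side; same size and axes as the first
- spacer_grip (a point): middle of the yellow grip of the spacer block, 38 mm above its underside. Block: aluminium foot 80 x 15 x 14 mm (x, y, z) and on its middle a yellow grip 40 x 15 x 48 mm: 62 mm tall, 15 mm thick throughout, 0.12 kg. x along the foot, y through the thickness, z up. Starts standing on the mat; on the panel its foot lies up the slope between two slats
- mat: black rubber mat 150 x 140 x 3 mm (x, y, z) fixed on the bench beside the panel, home of the spacer block; origin at the centre of its underside
- plaster_cone: white plaster cone on a disc, 132 mm across, 78 mm tall, to be left alone; origin under its centre
- tape_measure: grey tape measure 66 x 34 x 58 mm, to be left alone; origin under its centre
- glue_bottle: white bottle with a red cap, 56 mm across, 150 mm tall, to be left alone; origin under its centre
- spare_slat: spare wooden slat 150 x 27 x 12 mm (x, y, z) lying on the bench in front of the panel, to be left alone; origin under its centre
- slat_2 (a joint): travel of the second loose slat along the row, m, growing away from the fixed slats: the clear gap from its nearer edge to the last fixed slat is this value + 0.12. It only slides along the row; as stiff as the first (about 8 N), stays where it is left
There are look-alikes about, which are no part of the job. Leave any turquoise look-alike of the part that bears spacer_grip alone.

How it is judged:
By the outcome, as a careful person would: the job done as asked, in the order asked, and still so for the second after the job is handed in, with the robot touching nothing.
It also fails if it takes over 72 s, if anything falls off the work surface, if the arm or the gripper's body presses on something with over 40 N, if the wrist force passes 120 N, or if a joint passes its speed limit or range.

## Working session

There is one attempt and no reset: what is moved stays moved. The work goes in short steps, Python scripts to look and compute and a tool call to move; the robot and the scene stay as the last step left them, time stands still between calls to the robot, and variables do not carry over. Pictures are saved under pics/ and viewed, and the job is handed in when it is done.

Besides the shell and the picture viewer there is one more tool, called after "Request:" as a command line: name --pt "numbers of a row" for each row, then --argument value for the rest. play_rows: Moves the arm, as the interface text tells. Its arguments: {"type":"object","properties":{"rows":{"type":"array","items":{"type":"array","items":{"type":"number"}}},"force":{"type":"number"}},"required":["rows"]}

```bash
mkdir -p pics; ls; python3 - <<'E'
from cell import *
import cv2
print(observe()); print(grip_point_offset)
for n in ["side","top","wrist"]:
    m=camera_model(n); print(n,m)
    cv2.imwrite(f"pics/{n}0.png",get_image(n))
E
```

```text
pics
{'clock': 0.0, 'joints': array([ 1.1633858 ,  0.43521072,  0.02497434,  1.57410176, -0.01159972,
        1.13397194, -0.07508796]), 'dq': array([ 0.00058727, -0.00145493,  0.00265271,  0.00033824, -0.00165658,
        0.00044726,  0.00024652]), 'joint_efforts': array([-3.78776977e-04, -6.67845297e+01,  9.84746888e-01, -3.14448881e+01,
       -6.05962845e-02,  4.29442304e-02,  1.31697066e-04]), 'position': array([ 0.18736349, -0.59572537,  0.22595079]), 'ee_rot': array([-2.53224444e+00,  1.85804462e+00,  2.08156700e-03]), 'force': array([-0.12290751, -0.93019058,  0.01980417]), 'ft_torque': array([0.06271721, 0.0054471 , 0.00913586]), 'width': 1.0012301738670166}
0.0188
side {'K': array([[416.17878496,   0.        , 315.32937129],
       [  0.        , 416.17878496, 199.31088045],
       [  0.        ,   0.        ,   1.        ]]), 'R': array([[-0.94135392, -0.33741336, -0.00224273],
       [-0.16671239,  0.47087125, -0.86630667],
       [ 0.29335948, -0.81512728, -0.49950748]]), 't': array([0.4841718 , 0.17107934, 1.11338504])}
top {'K': array([[473.21048343,   0.        , 316.44974261],
       [  0.        , 473.21048343, 202.69642101],
       [  0.        ,   0.        ,   1.        ]]), 'R': array([[ 1.62202357e-03, -9.99963844e-01, -8.34738922e-03],
       [-9.93116949e-01, -6.33191934e-04, -1.17125252e-01],
       [ 1.17115731e-01,  8.47991364e-03, -9.93082069e-01]]), 't': array([-0.02896707,  0.52072333,  1.45734132])}
wrist {'K': array([[280.66398792,   0.        , 324.02366639],
       [  0.        , 280.66398792, 201.35573229],
       [  0.        ,   0.        ,   1.        ]]), 'R': array([[ 0.30027364, -0.95385168, -0.0016447 ],
       [-0.91869663, -0.28966975,  0.26849196],
       [-0.25657793, -0.07911008, -0.96328052]]), 't': array([-0.62415757, -0.03309022,  0.38973347])}
```

View pics/side0.png

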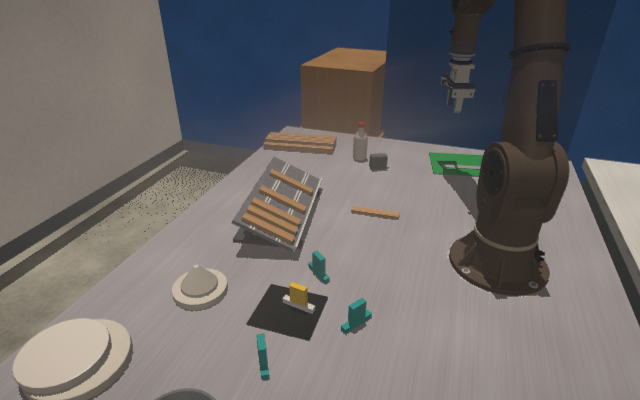

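View pics/top0.png

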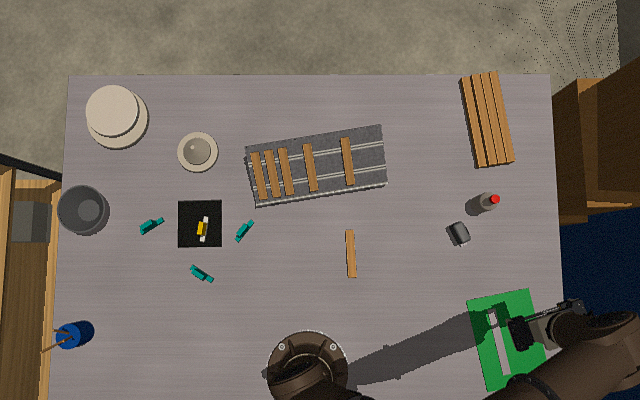

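View pics/wrist0.png

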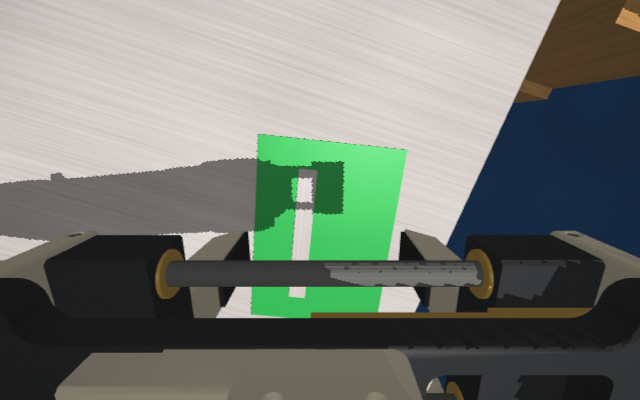

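```bash
cat > h.py <<'E'
import numpy as np, cv2
from cell import *
from scipy.spatial.transform import Rotation as Rt
def ray(m,u,v):
    d=np.linalg.inv(m['K'])@np.array([u,v,1.0]); R=m['R']
    return -R.T@m['t'], R.T@d
def onplane(m,u,v,n,p0):
    c,d=ray(m,u,v); n=np.asarray(n,float); return c+d*(n@(np.asarray(p0)-c))/(n@d)
def onz(m,u,v,z): return onplane(m,u,v,[0,0,1],[0,0,z])
def proj(m,X):
    c=m['K']@(m['R']@np.asarray(X)+m['t']); return c[:2]/c[2]
def crop(img,x0,y0,x1,y1,s,name):
    cv2.imwrite('pics/'+name,cv2.resize(img[y0:y1,x0:x1],None,fx=s,fy=s,interpolation=cv2.INTER_CUBIC))
E
python3 - <<'E'
from h import *
t=cv2.imread('pics/top0.png'); s=cv2.imread('pics/side0.png')
crop(t,230,110,400,215,4.6,'ct.png'); crop(t,130,185,270,290,5,'cm.png'); crop(s,225,150,405,345,3,'cs.png')
E
```

```text
(no output)
```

View pics/ct.png

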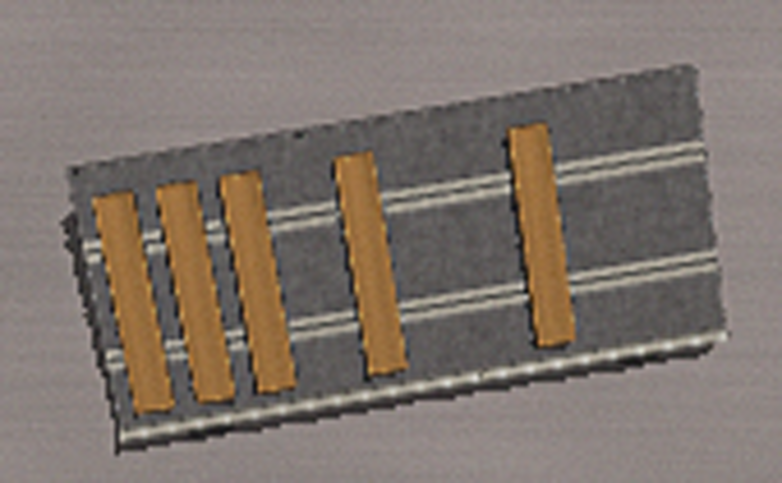

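View pics/cm.png

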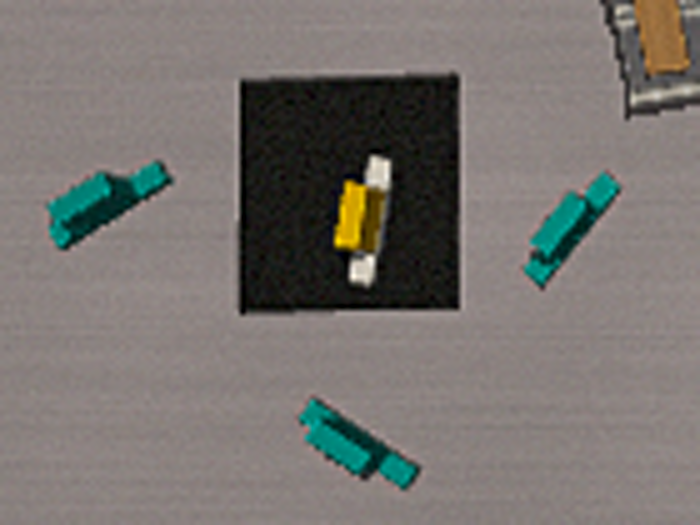

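View pics/cs.png

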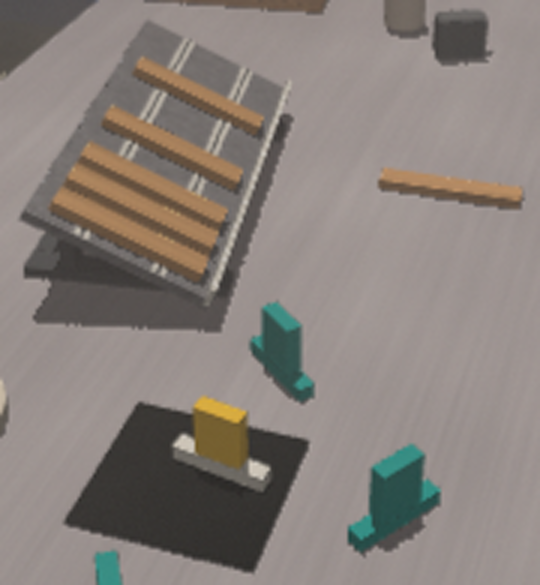

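```bash
python3 - <<'E'
from h import *
for n in ['top','side']:
    img=cv2.imread(f'pics/{n}0.png'); hsv=cv2.cvtColor(img,cv2.COLOR_BGR2HSV)
    for nm,lo,hi in [('wood',(8,90,90),(18,255,255)),('yellow',(19,150,60),(30,255,255)),('black',(0,0,0),(180,110,40)),('white',(0,0,170),(180,40,255)),('teal',(80,120,50),(95,255,255))]:
        mk=cv2.inRange(hsv,lo,hi)
        if nm!='black' : pass
        cs,_=cv2.findContours(mk,cv2.RETR_EXTERNAL,cv2.CHAIN_APPROX_NONE)
        for c in cs:
            a=cv2.contourArea(c)
            if 25<a<6000:
                r=cv2.minAreaRect(c); b=cv2.boxPoints(r)
                print(n,nm,a,np.round(r[0],1),np.round(r[1],1),np.round(b,1).tolist())
E
```

```text
top wood 279.5 [  6.  358.1] [ 8.7 76.5] [[-1.2000000476837158, 395.8999938964844], [4.599999904632568, 319.6000061035156], [13.300000190734863, 320.29998779296875], [7.400000095367432, 396.6000061035156]]
top wood 431.5 [ 28.9 285.2] [18.1 84.7] [[17.299999237060547, 327.0], [22.399999618530273, 242.39999389648438], [40.5, 243.5], [35.5, 328.0]]
top wood 341.5 [350.5 253.4] [47.5  8.4] [[344.79998779296875, 230.0], [353.20001220703125, 229.5], [356.20001220703125, 276.8999938964844], [347.8999938964844, 277.3999938964844]]
top wood 154.5 [609.  203.5] [ 5. 44.] [[587.0, 201.0], [631.0, 201.0], [631.0, 206.0], [587.0, 206.0]]
top wood 1649.0 [ 55.  294.4] [ 23.4 210.9] [[37.20000076293945, 399.0], [49.599998474121094, 188.39999389648438], [72.9000015258789, 189.8000030517578], [60.5, 400.29998779296875]]
top wood 310.0 [ 35.  189.5] [21. 40.] [[15.0, 179.0], [55.0, 179.0], [55.0, 200.0], [15.0, 200.0]]
top wood 765.5 [  5.5 244.5] [151.  11.] [[-0.0, 169.0], [11.0, 169.0], [11.0, 320.0], [0.0, 320.0]]
top wood 361.0 [258.6 175.3] [47.9  8.8] [[249.5, 152.6999969482422], [258.10000610
[... 6968 characters left out ...]
ide teal 92.5 [260.9 342.1] [16.3  7.3] [[256.3999938964844, 334.3999938964844], [263.70001220703125, 333.6000061035156], [265.29998779296875, 349.8999938964844], [258.1000061035156, 350.6000061035156]]
side teal 155.0 [355.2 320.5] [ 9.3 33.1] [[338.70001220703125, 325.29998779296875], [366.70001220703125, 307.79998779296875], [371.70001220703125, 315.70001220703125], [343.6000061035156, 333.20001220703125]]
side teal 69.5 [357.1 303.7] [ 5.5 16.2] [[348.79998779296875, 305.6000061035156], [362.5, 297.0], [365.3999938964844, 301.70001220703125], [351.70001220703125, 310.29998779296875]]
side teal 40.0 [318.3 255.3] [12.   4.2] [[312.5, 252.5], [315.5, 249.5], [324.0, 258.0], [321.0, 261.0]]
```

```bash
python3 - <<'E'
from h import *
t=camera_model('top'); s=camera_model('side')
def tri(a,b):
    c1,d1=ray(t,*a); c2,d2=ray(s,*b)
    A=np.c_[d1,-d2]; k=np.linalg.lstsq(A,c2-c1,rcond=None)[0]
    p,q=c1+d1*k[0],c2+d2*k[1]; return (p+q)/2,np.linalg.norm(p-q)
F=[(258.6,175.3),(272.2,173.1),(285.7,170.9),(310.1,166.7),(347.4,160.4)]
P=np.array([onz(t,*f,0.083) for f in F]); print(P.round(4)); print(np.linalg.norm(np.diff(P[:,:2],axis=0),axis=1))
d=P[0]-P[4]; print('yaw',np.degrees(np.arctan2(-d[0],d[1])))
# side check: project
for p in P: print(proj(s,p).round(1))
# block: yellow top face in top view at z=.065
print('yellow',onz(t,201.3,228,.065), [onz(t,*c,.065).round(4).tolist() for c in [(196.4,233.9),(198.5,220.8),(206.3,222.1),(204.1,235.2)]])
# foot ends from crop cm: (378,167),(362,272) /5+130,185 at z=.017
a=onz(t,130+378/5,185+158/5,.017); b=onz(t,130+361/5,185+284/5,.017); print('foot',a,b,(a+b)/2,np.linalg.norm(a-b),np.degrees(np.arctan2(a[1]-b[1],a[0]-b[0])))
print('mat',[onz(t,x/5+130,y/5+185,.003).round(4).tolist() for x,y in [(241,79),(458,75),(460,308),(241,312)]])
print(proj(s,[*((a+b)/2)[:2],.041]))
for nm,uv,z in [('cone',(198,152),0.03),('bottle',(490,201),.1),('tape',(458,233),.05),('spare',(350.5,253.4),.012)]: print(nm,onz(t,*uv,z).round(3))
E
```

```text
[[ 0.5988  0.1481  0.083 ]
 [ 0.6056  0.1066  0.083 ]
 [ 0.6124  0.0654  0.083 ]
 [ 0.6255 -0.0092  0.083 ]
 [ 0.6451 -0.1234  0.083 ]]
[0.04207225 0.04179635 0.07572363 0.11587284]
yaw 9.678187150947574
[267.4 224.8]
[271.6 216.6]
[275.5 209. ]
[281.8 196.2]
[290.4 179. ]
yellow [0.43855554 0.32329667 0.065     ] [[0.4205, 0.3377, 0.065], [0.4606, 0.3326, 0.065], [0.4566, 0.3085, 0.065], [0.4166, 0.3141, 0.065]]
foot [0.47776915 0.32285436 0.017     ] [0.39814579 0.33126265 0.017     ] [0.43795747 0.32705851 0.017     ] 0.08006609197405602 -6.028139818763274
mat [[0.5298, 0.4159, 0.003], [0.5325, 0.2764, 0.003], [0.3835, 0.2713, 0.003], [0.3808, 0.4106, 0.003]]
[298.5272854 293.701941 ]
cone [0.684 0.35  0.03 ]
bottle [ 0.518 -0.548  0.1  ]
tape [ 0.425 -0.464  0.05 ]
spare [ 0.363 -0.135  0.012]
```

```bash
cat >> h.py <<'E'
def tgt(yawx_deg,tilt_deg=0,panel_yaw=0):
    # tool x along horizontal dir yawx; tool z down, tilted about tool x
    a=np.radians(yawx_deg); x=np.array([np.cos(a),np.sin(a),0]); z=np.array([0,0,-1.]); y=np.cross(z,x)
    R=np.c_[x,y,z]
    return R@Rt.from_euler('x',-tilt_deg,degrees=True).as_matrix() if tilt_deg else R
def plan(pos,R,nmax=5,step=0.32,turn=0.29,o=None,n=None):
    o=o or observe(); p=o['position']; R0=Rt.from_rotvec(o['ee_rot']); pos=np.asarray(pos,float)
    rel=(R0.inv()*Rt.from_matrix(R)).as_rotvec()
    N=n or int(max(1,np.ceil(np.linalg.norm(pos-p)/.15/step),np.ceil(np.linalg.norm(rel)/.5/turn)))
    print('dist',np.linalg.norm(pos-p).round(4),'rot',np.degrees(np.linalg.norm(rel)).round(2),'rows',N)
    cur=p;Rc=R0
    for i in range(1,min(N,nmax)+1):
        q=p+(pos-p)*i/N; Rq=R0*Rt.from_rotvec(rel*i/N)
        d=Rc.inv().apply(q-cur)/.15; w=(Rc.inv()*Rq).as_rotvec()/.5
        print(np.round(np.r_[d,w],3).tolist()); cur=q;Rc=Rq
E
python3 - <<'E'
from h import *
m=camera_model('wrist'); o=observe(); R=Rt.from_rotvec(o['ee_rot']).as_matrix()
print('cam in tool',R.T@(-m['R'].T@m['t']-o['position'])); print((m['R']@R).round(3))
plan([.44,-.2,.3],tgt(20),nmax=20)
E
```

```text
cam in tool [ 6.48238450e-06 -7.28784700e-02 -1.57253477e-01]
[[ 1.    -0.     0.   ]
 [ 0.     0.963 -0.268]
 [-0.     0.268  0.963]]
dist 0.4753 rot 92.54 rows 12
[-0.168, -0.2, -0.041, -0.0, 0.0, -0.269]
[-0.139, -0.221, -0.041, -0.0, 0.0, -0.269]
[-0.109, -0.237, -0.041, -0.0, 0.0, -0.269]
[-0.076, -0.25, -0.041, -0.0, 0.0, -0.269]
[-0.042, -0.258, -0.041, -0.0, 0.0, -0.269]
[-0.007, -0.261, -0.041, -0.0, 0.0, -0.269]
[0.028, -0.259, -0.041, -0.0, 0.0, -0.269]
[0.063, -0.253, -0.041, -0.0, 0.0, -0.269]
[0.096, -0.242, -0.041, -0.0, 0.0, -0.269]
[0.128, -0.227, -0.041, -0.0, 0.0, -0.269]
[0.157, -0.208, -0.041, -0.0, 0.0, -0.269]
[0.184, -0.185, -0.041, -0.0, 0.0, -0.269]
```

Request:
play_rows --pt "-0.17 -0.2 -0.04 0 0 -0.27 -1" --pt "-0.14 -0.22 -0.04 0 0 -0.27 -1" --pt "-0.11 -0.24 -0.04 0 0 -0.27 -1" --pt "-0.08 -0.25 -0.04 0 0 -0.27 -1" --pt "-0.04 -0.26 -0.04 0 0 -0.27 -1"

```text
clock: 0.65
position: [0.2893, -0.4272, 0.2537]
ee_rot: [-3.01, 0.896, 0.01]
force: [0.5, -0.3, 0.7]
width: 0.998
```

Request:
play_rows --pt "-0.01 -0.26 -0.04 0 0 -0.27 -1" --pt "0.03 -0.26 -0.04 0 0 -0.27 -1" --pt "0.06 -0.25 -0.04 0 0 -0.27 -1" --pt "0.1 -0.24 -0.04 0 0 -0.27 -1" --pt "0.13 -0.23 -0.04 0 0 -0.27 -1"

```text
clock: 1.15
position: [0.3925, -0.2519, 0.2843]
ee_rot: [-3.133, -0.196, 0.011]
force: [0.8, -0.6, 1.3]
width: 1.0
```

```bash
python3 - <<'E'
from h import *
plan([.40,.31,.24],tgt(84),nmax=14)
E
```

```text
dist 0.5637 rot 76.84 rows 12
[0.043, -0.309, 0.025, -0.001, 0.001, -0.224]
[0.077, -0.302, 0.025, -0.001, 0.001, -0.224]
[0.111, -0.292, 0.025, -0.001, 0.001, -0.224]
[0.143, -0.278, 0.025, -0.001, 0.001, -0.224]
[0.173, -0.26, 0.025, -0.001, 0.001, -0.224]
[0.201, -0.239, 0.025, -0.001, 0.001, -0.224]
[0.226, -0.215, 0.025, -0.001, 0.001, -0.224]
[0.249, -0.189, 0.024, -0.001, 0.001, -0.224]
[0.268, -0.16, 0.024, -0.001, 0.001, -0.224]
[0.284, -0.129, 0.024, -0.001, 0.001, -0.224]
[0.297, -0.097, 0.025, -0.001, 0.001, -0.224]
[0.306, -0.063, 0.025, -0.001, 0.001, -0.224]
```

Request:
play_rows --pt "0.04 -0.31 0.02 0 0 -0.22 -1" --pt "0.08 -0.3 0.02 0 0 -0.22 -1" --pt "0.11 -0.29 0.02 0 0 -0.22 -1" --pt "0.14 -0.28 0.02 0 0 -0.22 -1" --pt "0.17 -0.26 0.02 0 0 -0.22 -1"

```text
clock: 1.65
position: [0.3949, -0.0104, 0.2702]
ee_rot: [-2.951, -1.075, 0.004]
force: [1.0, -0.6, -0.8]
width: 1.0
```

```bash
python3 - <<'E'
from h import *
import pickle
m=camera_model('wrist'); im=get_image('wrist'); cv2.imwrite('pics/w1.png',im); pickle.dump(m,open('w1.pkl','wb'))
plan([.40,.31,.24],tgt(84),nmax=14)
E
```

```text
dist 0.3139 rot 43.11 rows 7
[0.199, -0.221, 0.03, -0.001, -0.001, -0.215]
[0.221, -0.199, 0.03, -0.001, -0.001, -0.215]
[0.242, -0.174, 0.03, -0.001, -0.001, -0.215]
[0.259, -0.147, 0.029, -0.001, -0.001, -0.215]
[0.273, -0.118, 0.029, -0.001, -0.001, -0.215]
[0.284, -0.088, 0.029, -0.001, -0.001, -0.215]
[0.292, -0.057, 0.029, -0.001, -0.001, -0.215]
```

View pics/w1.png

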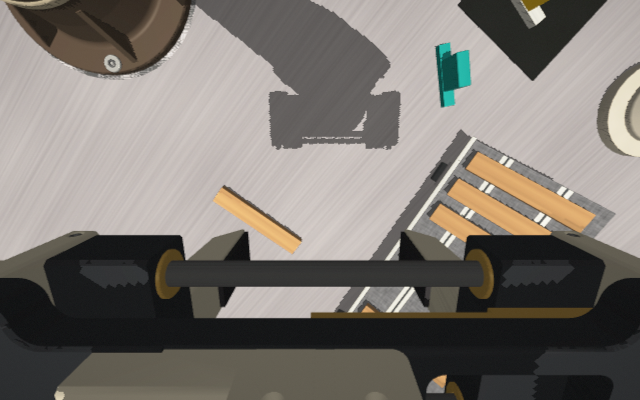

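Request:
play_rows --pt "0.2 -0.22 0.03 0 0 -0.22 -1" --pt "0.22 -0.2 0.03 0 0 -0.22 -1" --pt "0.24 -0.17 0.03 0 0 -0.22 -1" --pt "0.26 -0.15 0.03 0 0 -0.22 -1" --pt "0.27 -0.12 0.03 0 0 -0.22 -1"

```text
clock: 2.2
position: [0.3953, 0.2197, 0.2484]
ee_rot: [2.523, 1.871, 0.002]
force: [1.2, -1.3, 0.1]
width: 1.0
```

```bash
python3 - <<'E'
from h import *
plan([.50,.325,.22],tgt(83),nmax=14)
E
```

```text
dist 0.1512 rot 9.89 rows 4
[0.219, 0.116, 0.048, 0.0, -0.0, -0.086]
[0.213, 0.125, 0.047, 0.0, -0.0, -0.086]
[0.208, 0.134, 0.047, 0.0, -0.0, -0.086]
[0.202, 0.143, 0.047, 0.0, -0.0, -0.086]
```

Request:
play_rows --pt "0.22 0.12 0.05 0 0 -0.09 -1" --pt "0.21 0.13 0.05 0 0 -0.09 -1" --pt "0.21 0.13 0.05 0 0 -0.09 -1" --pt "0.2 0.14 0.05 0 0 -0.09 -1" --pt "0 0 0 0 0 0 -1"

```text
clock: 2.7
position: [0.5001, 0.3362, 0.215]
ee_rot: [-2.325, -2.111, 0.0]
force: [-0.9, 0.4, -0.4]
width: 0.999
```

```bash
python3 - <<'E'
from h import *
import pickle
m=camera_model('wrist'); im=get_image('wrist'); cv2.imwrite('pics/w2.png',im); pickle.dump(m,open('w2.pkl','wb'))
E
```

```text
(no output)
```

View pics/w2.png

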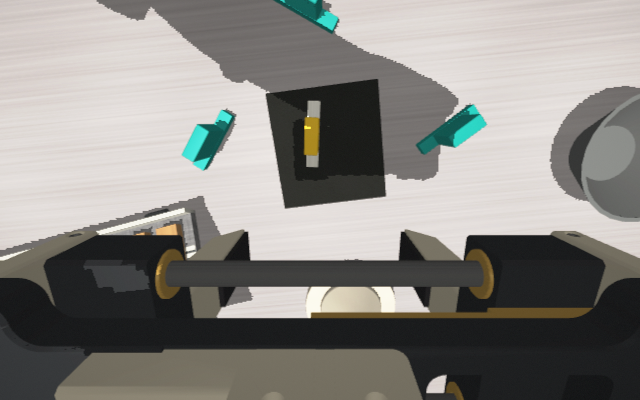

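```bash
python3 - <<'E'
from h import *
im=cv2.imread('pics/w2.png'); crop(im,255,70,395,215,5,'w2c.png')
E
```

```text
(no output)
```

View pics/w2c.png

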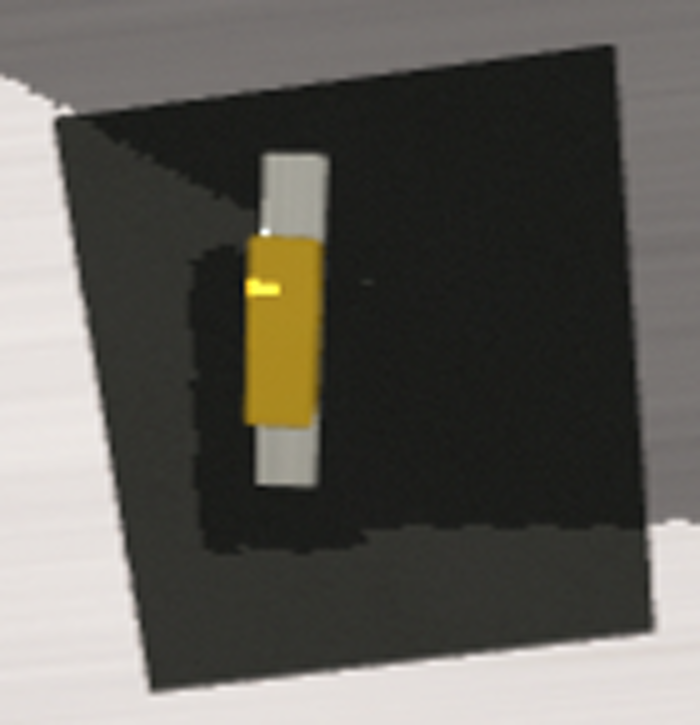

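```bash
python3 - <<'E'
from h import *
import pickle
m=pickle.load(open('w2.pkl','rb'))
f=lambda x,y,z: onz(m,255+x/5,70+y/5,z)
A=[f(264,153,.017),f(329,155,.017),f(256,486,.017),f(318,487,.017)]
print(np.round(A,4)); a=(A[0]+A[1])/2; b=(A[2]+A[3])/2
print('c',(a+b)/2,np.linalg.norm(a-b),np.degrees(np.arctan2(*(b-a)[[1,0]])))
Y=[f(249,238,.065),f(322,240,.065),f(245,425,.065),f(313,428,.065)]; print(np.round(Y,4),np.mean(Y,0))
a=(Y[0]+Y[1])/2; b=(Y[2]+Y[3])/2; print(np.linalg.norm(a-b),np.degrees(np.arctan2(*(b-a)[[1,0]])))
print([f(x,y,.003).round(4).tolist() for x,y in [(56,118),(613,46),(652,630),(152,690)]])
E
```

```text
[[0.4009 0.3267 0.017 ]
 [0.4029 0.3421 0.017 ]
 [0.4801 0.3158 0.017 ]
 [0.4819 0.3314 0.017 ]]
c [0.44144693 0.32900523 0.017     ] 0.07983173748499801 -7.781953649940197
[[0.4212 0.3239 0.065 ]
 [0.4231 0.3391 0.065 ]
 [0.4598 0.3186 0.065 ]
 [0.4619 0.3332 0.065 ]] [0.44147837 0.3287274  0.065     ]
0.03910455757695698 -8.23718622614175
[[0.3868, 0.2759, 0.003], [0.3835, 0.4135, 0.003], [0.5315, 0.4173, 0.003], [0.5353, 0.2799, 0.003]]
```

```bash
python3 - <<'E'
from h import *
plan([.4414,.329,.09],tgt(82.1),nmax=14)
E
```

```text
dist 0.138 rot 2.31 rows 3
[-0.025, -0.125, 0.279, -0.001, 0.0, 0.027]
[-0.027, -0.125, 0.279, -0.001, 0.0, 0.027]
[-0.029, -0.125, 0.279, -0.001, 0.0, 0.027]
```

Request:
play_rows --pt "-0.03 -0.12 0.28 0 0 0.03 0" --pt "-0.03 -0.12 0.28 0 0 0.03 0" --pt "-0.03 -0.13 0.28 0 0 0.02 0" --pt "0 0 0 0 0 0 0" --force 25

```text
clock: 3.15
position: [0.4396, 0.3253, 0.0875]
ee_rot: [-2.375, -2.056, -0.001]
force: [-0.3, -0.1, 0.1]
width: 0.702
```

```bash
python3 - <<'E'
from h import *
print(observe()['width'])
plan([.4414,.329,.022],tgt(82.1),nmax=14)
E
```

```text
0.7017021060149427
dist 0.0657 rot 0.34 rows 2
[0.013, 0.004, 0.218, 0.0, -0.001, -0.006]
[0.013, 0.004, 0.218, 0.0, -0.001, -0.006]
```

Request:
play_rows --pt "0.02 0.005 0.14 0 0 -0.006 0" --pt "0.01 0 0.14 0 0 0 0" --pt "0 0 0.14 0 0 0 0" --pt "0 0 0.015 0 0 0 0"

```text
clock: 3.55
position: [0.4433, 0.3273, 0.0252]
ee_rot: [2.373, 2.053, 0.006]
force: [-1.3, 0.3, 0.2]
width: 0.5
```

```bash
python3 - <<'E'
from h import *
plan([.4414,.329,.022],tgt(82.1),nmax=14); print(observe()['width'])
E
```

```text
dist 0.0041 rot 0.48 rows 1
[0.01, -0.014, 0.022, 0.011, -0.001, -0.013]
0.49957521434823077
```

Now correct and close.

Request:
play_rows --pt "0.01 -0.012 0.02 0.01 0 -0.01 0" --pt "0.005 0 0 0 0 0 0.5" --pt "0 0 0 0 0 0 1" --pt "0 0 0 0 0 0 1" --pt "0 0 0 0 0 0 1"

```text
clock: 4.05
position: [0.4445, 0.3308, 0.0274]
ee_rot: [2.372, 2.059, 0.01]
force: [-0.2, -0.7, 0.8]
width: 0.202
```

Request:
play_rows --pt "0 0 0 0 0 0 1" --pt "0 0 0 0 0 0 1" --pt "0 0 0 0 0 0 1"

```text
clock: 4.35
position: [0.4446, 0.3307, 0.0278]
ee_rot: [2.372, 2.058, 0.011]
force: [-0.2, -0.2, -2.0]
width: 0.155
```

```bash
python3 - <<'E'
from h import *
plan([.4414,.329,.022],tgt(82.1),nmax=14); o=observe(); print(o)
cv2.imwrite('pics/s3.png',get_image('side')); crop(get_image('side'),240,200,400,340,4,'s3c.png')
E
```

```text
dist 0.0068 rot 0.44 rows 1
[-0.015, -0.02, 0.038, 0.011, -0.009, -0.007]
{'clock': 4.35, 'joints': array([-0.22380183,  0.68660174, -0.73792948,  1.90542014,  0.64350662,
        0.79452112,  0.11210095]), 'dq': array([ 1.09329095e-03,  3.17328181e-04, -1.95729764e-03,  3.87655079e-04,
        8.58785086e-04,  1.78128312e-03, -4.18946322e-05]), 'joint_efforts': array([ 2.20017834e-02, -6.61611915e+01, -1.34883955e+01, -2.03207231e+01,
       -2.43461109e-02,  1.59605703e-02,  1.95393666e-03]), 'position': array([0.44460982, 0.33071522, 0.02778666]), 'ee_rot': array([2.37195982, 2.05838508, 0.01075739]), 'force': array([-0.24249716, -0.17198066, -2.00083702]), 'ft_torque': array([ 1.03217950e-01, -1.49044019e-01, -1.35234274e-04]), 'width': 0.15487535233334193}
```

View pics/s3c.png

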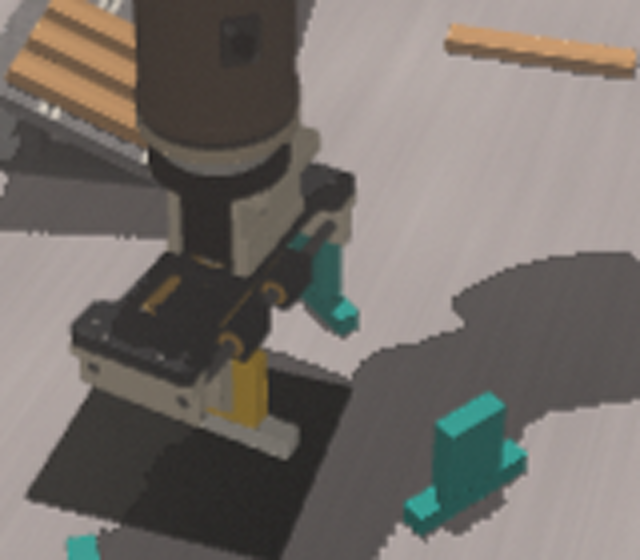

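Request:
play_rows --pt "0 0 -0.15 0 0 0 1" --pt "0 0 -0.32 0 0 0 1" --pt "0 0 -0.32 0 0 0 1" --pt "0 0 -0.32 0 0 0 1"

```text
clock: 4.85
position: [0.4403, 0.3267, 0.192]
ee_rot: [-2.37, -2.06, 0.013]
force: [1.8, 0.5, -1.1]
width: 0.163
```

```bash
cat >> h.py <<'E'
YAW=9.68
S0=np.array([.6124,.0654,.0773])+np.array([0,0,0])
def frame(yaw=None):
    a=np.radians(YAW if yaw is None else yaw); ex=np.array([np.cos(a),np.sin(a),0]); ey=np.array([-np.sin(a),np.cos(a),0]); z=np.array([0,0,1.])
    t=np.radians(25); u=np.cos(t)*ex+np.sin(t)*z; n=-np.sin(t)*ex+np.cos(t)*z
    return u,ey,n
def pan(a,b,c,S=None):  # up-slope, along row(+fixed), off face (from face) relative to last fixed slat centre
    u,e,n=frame(); return (S0 if S is None else S)+a*u+b*e+(c-.006)*n
E
python3 - <<'E'
from h import *
print(observe()['width'],pan(.09,-.04,.17))
plan(pan(.07,-.04,.17),tgt(99.68,25),nmax=14)
E
```

```text
0.16262814472813503 [0.63120959 0.02803069 0.26397012]
dist 0.3535 rot 30.87 rows 8
[-0.229, 0.177, -0.053, -0.11, 0.018, -0.076]
[-0.235, 0.171, -0.045, -0.11, 0.018, -0.076]
[-0.241, 0.165, -0.038, -0.11, 0.018, -0.076]
[-0.247, 0.157, -0.031, -0.11, 0.018, -0.076]
[-0.253, 0.149, -0.025, -0.11, 0.018, -0.076]
[-0.258, 0.141, -0.02, -0.11, 0.018, -0.076]
[-0.263, 0.132, -0.014, -0.11, 0.018, -0.076]
[-0.268, 0.123, -0.01, -0.11, 0.018, -0.076]
```

Request:
play_rows --pt "-0.23 0.18 -0.05 -0.11 0.02 -0.08 1" --pt "-0.235 0.17 -0.045 -0.11 0.02 -0.08 1" --pt "-0.24 0.165 -0.04 -0.11 0.02 -0.08 1" --pt "-0.25 0.16 -0.03 -0.11 0.02 -0.08 1"

```text
clock: 5.25
position: [0.5304, 0.182, 0.2319]
ee_rot: [2.072, 2.152, 0.277]
force: [-0.2, -0.4, -1.7]
width: 0.162
```

```bash
python3 - <<'E'
from h import *
plan(pan(.08,-.04,.17),tgt(99.68,25),nmax=14)
E
```

```text
dist 0.1828 rot 13.86 rows 4
[-0.264, 0.151, -0.019, -0.102, 0.009, -0.065]
[-0.269, 0.143, -0.013, -0.102, 0.009, -0.065]
[-0.273, 0.135, -0.007, -0.102, 0.009, -0.065]
[-0.277, 0.126, -0.002, -0.102, 0.009, -0.065]
```

Request:
play_rows --pt "-0.265 0.15 -0.02 -0.1 0.01 -0.065 1" --pt "-0.27 0.14 -0.01 -0.1 0.01 -0.065 1" --pt "-0.275 0.135 -0.01 -0.1 0.01 -0.065 1" --pt "-0.28 0.125 0 -0.1 0.01 -0.065 1" --pt "0 0 0 0 0 0 1"

```text
clock: 5.75
position: [0.6254, 0.0106, 0.2614]
ee_rot: [1.813, 2.149, 0.478]
force: [-0.8, 0.7, -1.0]
width: 0.163
```

```bash
python3 - <<'E'
from h import *
import pickle
print(observe()['position'])
m=camera_model('wrist'); im=get_image('wrist'); cv2.imwrite('pics/w4.png',im); pickle.dump(m,open('w4.pkl','wb'))
E
```

```text
[0.62536387 0.01056682 0.26142113]
```

View pics/w4.png

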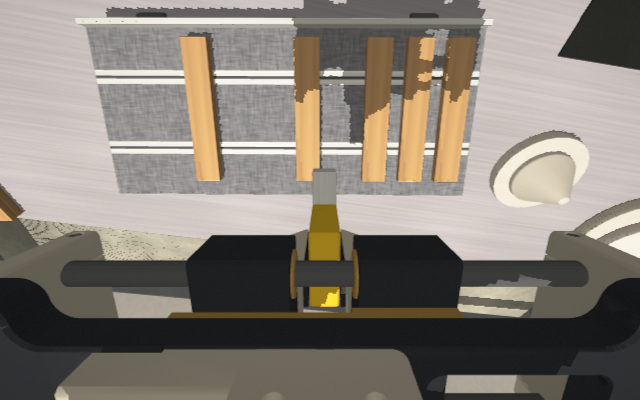

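```bash
python3 - <<'E'
from h import *
im=cv2.imread('pics/w4.png'); crop(im,170,10,330,200,4,'w4a.png'); crop(im,285,10,495,200,3.8,'w4b.png')
E
```

```text
(no output)
```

View pics/w4a.png

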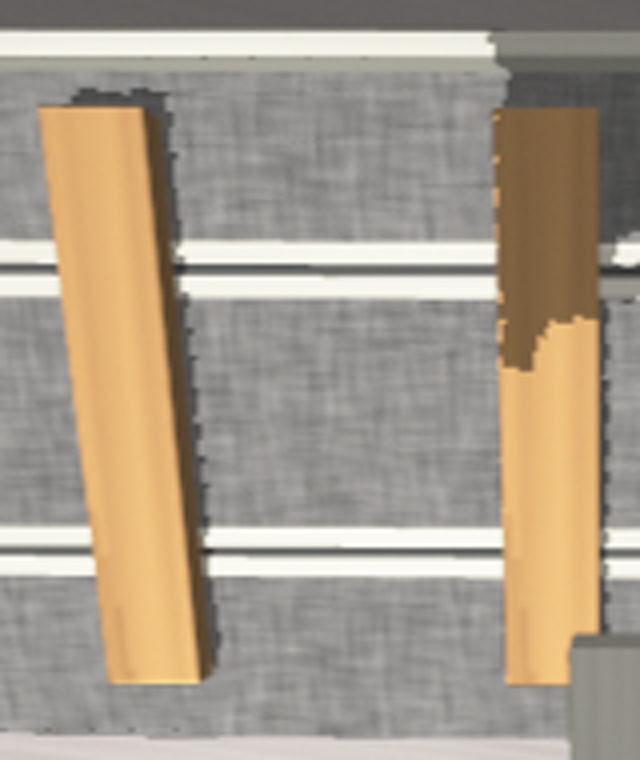

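View pics/w4b.png

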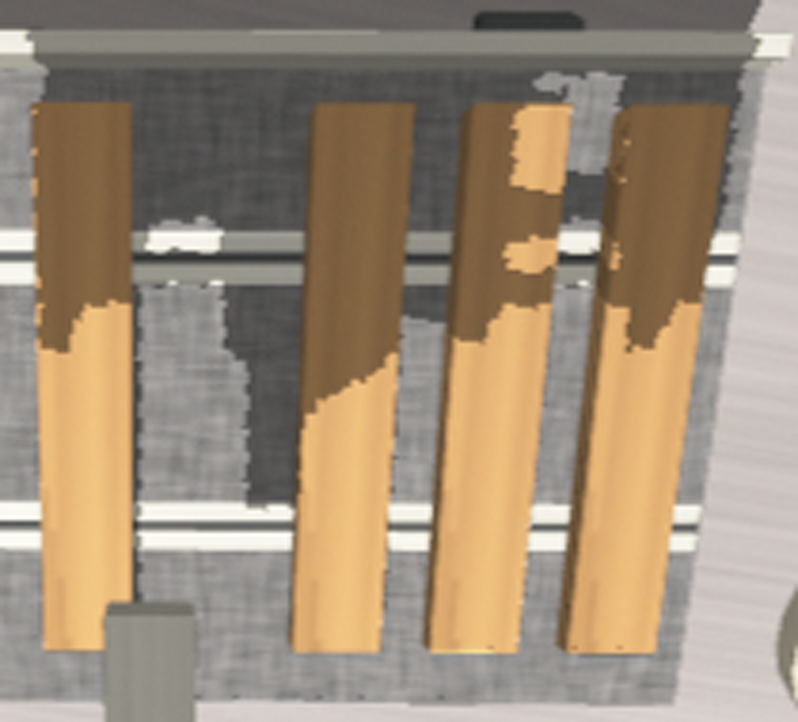

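```bash
python3 - <<'E'
from h import *
import pickle
m=pickle.load(open('w4.pkl','rb'))
A=lambda x,y:(170+x/4,10+y/4); B=lambda x,y:(285+x/3.8,10+y/3.8)
C={'s2':[A(39,107),A(143,107),A(107,683),A(200,683)],
'f3':[B(316,103),B(413,103),B(295,652),B(381,653)],
'f1':[B(622,105),B(728,105),B(568,652),B(657,655)],
's1':[A(498,107),A(599,107),A(506,684),A(600,684)]}
u,e,n=frame()
S=np.array([.615,.0658,.0776])
for off in (0,-.003,.003):
    p0=S+(.006+off)*n
    print('off',off)
    res={}
    for k,c in C.items():
        P=np.array([onplane(m,*q,n,p0) for q in c]); r=np.array([[(p-S)@u,(p-S)@e] for p in P]); res[k]=r
        d=(r[0]+r[1]-r[2]-r[3])/2
        print(k,'mean',(r.mean(0)*1000).round(2),'len',(d*1000).round(2),'w',((r[1]-r[0])[1]*1000).round(1),((r[3]-r[2])[1]*1000).round(1),'ang',np.degrees(np.arctan2(d[1],-d[0] if d[0]<0 else d[0])).round(2))
    d=res['f1'].mean(0)-res['s2'].mean(0); print('rowang',np.degrees(np.arctan2(d[0],d[1])).round(2))
E
```

```text
off 0
s2 mean [  -2.05 -189.95] len [-147.81    0.63] w 26.3 26.9 ang 0.24
f3 mean [-1.71  0.09] len [-148.08   -0.53] w 25.6 26.0 ang -0.21
f1 mean [-1.49 82.46] len [-147.68   -1.43] w 27.9 26.9 ang -0.56
s1 mean [ -2.13 -74.74] len [-147.78    0.83] w 25.4 27.0 ang 0.32
rowang 0.12
off -0.003
s2 mean [  -2.13 -191.22] len [-149.21    0.63] w 26.5 27.1 ang 0.24
f3 mean [-1.78  0.62] len [-149.48   -0.54] w 25.9 26.2 ang -0.21
f1 mean [-1.56 83.77] len [-149.08   -1.45] w 28.2 27.2 ang -0.56
s1 mean [ -2.21 -74.92] len [-149.18    0.83] w 25.6 27.3 ang 0.32
rowang 0.12
off 0.003
s2 mean [  -1.98 -188.67] len [-146.41    0.62] w 26.0 26.6 ang 0.24
f3 mean [-1.64 -0.43] len [-146.68   -0.53] w 25.4 25.7 ang -0.21
f1 mean [-1.42 81.16] len [-146.28   -1.42] w 27.6 26.7 ang -0.56
s1 mean [ -2.06 -74.55] len [-146.38    0.82] w 25.2 26.8 ang 0.32
rowang 0.12
```

```bash
python3 - <<'E'
from h import *
u,e,n=frame(); S=np.array([.615,.0658,.0776])-.0018*u+.0008*e-.004*n
print(S)
open('h.py','a').write(f"\nS0=np.array({S.round(4).tolist()})\nYAW=9.7\ndef where(o=None):\n    o=o or observe(); u,e,n=frame(); d=o['position']-S0; R=Rt.from_rotvec(o['ee_rot']).as_matrix()\n    er=(Rt.from_matrix(R).inv()*Rt.from_matrix(tgt(90+YAW,25))).as_rotvec()\n    f=o['force']; print('a,b,c mm',(1000*np.array([d@u,d@e,d@n+.006])).round(2),'F u,e,n',np.round([f@u,f@e,f@n],2),'roterr',np.degrees(er).round(2),'w',round(o['width']*92,1),'t',o['clock'])\n")
E
python3 - <<'E'
from h import *
where(); plan(pan(.003,-.028,.05),tgt(99.7,25),nmax=14)
E
```

```text
[0.61492376 0.06659855 0.07321406]
a,b,c mm [ 79.83 -53.1  176.4 ] F u,e,n [-1.5   0.39 -1.38] roterr [0.33 0.22 0.2 ] w 15.1 t 5.8
dist 0.15 rot 0.44 rows 4
[0.043, -0.129, 0.21, 0.003, 0.002, 0.002]
[0.043, -0.129, 0.21, 0.003, 0.002, 0.002]
[0.042, -0.129, 0.21, 0.003, 0.002, 0.002]
[0.042, -0.128, 0.21, 0.003, 0.002, 0.002]
```

Request:
play_rows --pt "0.04 -0.13 0.21 0.003 0.002 0.002 1" --pt "0.04 -0.13 0.21 0.003 0.002 0.002 1" --pt "0.04 -0.13 0.21 0.003 0.002 0.002 1" --pt "0.04 -0.13 0.21 0.003 0.002 0.002 1" --pt "0 0 0 0 0 0 1"

```text
clock: 6.3
position: [0.602, 0.04, 0.1109]
ee_rot: [1.82, 2.159, 0.482]
force: [-0.8, -0.1, -1.0]
width: 0.162
```

```bash
python3 - <<'E'
from h import *
where(); plan(pan(.003,-.028,.034),tgt(99.7,25),nmax=14)
E
```

```text
a,b,c mm [  0.38 -24.01  47.38] F u,e,n [-1.17  0.02 -0.5 ] roterr [-0.02 -0.22 -0.02] w 14.9 t 6.3
dist 0.0142 rot 0.22 rows 1
[-0.027, 0.018, 0.089, -0.001, -0.008, -0.001]
```

Request:
play_rows --pt "-0.02 0.015 0.04 0 -0.006 0 1" --pt "-0.01 0 0.03 0 0 0 1" --pt "0 0 0.01 0 0 0 1" --pt "0 0 0 0 0 0 1"

```text
clock: 6.7
position: [0.6139, 0.0389, 0.1056]
ee_rot: [1.814, 2.155, 0.485]
force: [0.6, 0.0, -0.9]
width: 0.16
```

```bash
python3 - <<'E'
from h import *
where()
im=get_image('wrist'); cv2.imwrite('pics/w5.png',im); crop(im,200,0,440,310,2,'w5c.png')
E
```

```text
a,b,c mm [  8.59 -27.12  37.75] F u,e,n [ 0.18 -0.07 -1.1 ] roterr [ 0.34 -0.07  0.11] w 14.7 t 6.7
```

View pics/w5c.png

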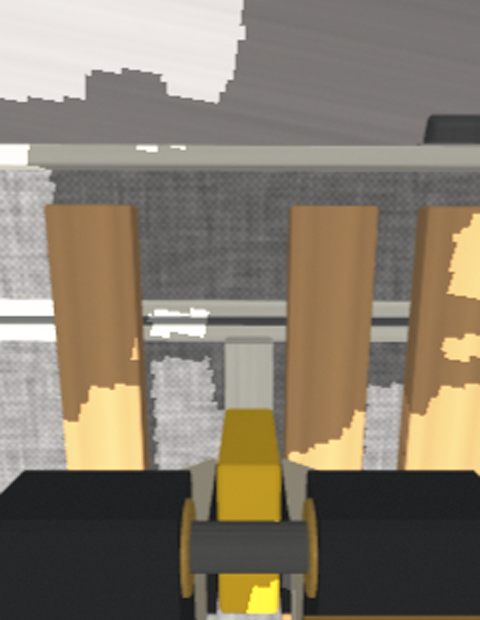

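Request:
play_rows --pt "0 -0.02 0.03 0.006 0 0 1" --pt "0 0 0.02 0 0 0 1" --pt "0 0 0.01 0 0 0 1" --pt "0 0 0.01 0 0 0 1"

```text
clock: 7.15
position: [0.6169, 0.0377, 0.0958]
ee_rot: [1.817, 2.152, 0.483]
force: [-0.3, -0.1, -2.3]
width: 0.162
```

```bash
python3 - <<'E'
from h import *
where()
E
```

```text
a,b,c mm [  6.89 -28.84  27.74] F u,e,n [-1.23 -0.05 -1.95] roterr [ 0.31  0.02 -0.03] w 14.9 t 7.15
```

Request:
play_rows --pt "0 -0.01 0.01 0.005 0 0 1" --pt "0 0 0.01 0 0 0 1"

```text
clock: 7.35
position: [0.6167, 0.0377, 0.0931]
ee_rot: [1.817, 2.154, 0.48]
force: [-19.0, -3.3, 28.0]
width: 0.162
```

```bash
python3 - <<'E'
from h import *
where()
E
```

```text
a,b,c mm [  5.57 -28.78  25.35] F u,e,n [-5.65 -0.05 33.54] roterr [0.2  0.07 0.01] w 14.9 t 7.35
```

Request:
play_rows --pt "0 0 -0.01 0 0 0 1" --pt "0.025 0 0 0 0 0 1" --pt "0.01 0 0 0 0 0 1"

```text
clock: 7.65
position: [0.6149, 0.0431, 0.0946]
ee_rot: [1.817, 2.153, 0.48]
force: [0.2, 0.9, -0.8]
width: 0.164
```

```bash
python3 - <<'E'
from h import *
where()
E
```

```text
a,b,c mm [  5.5  -23.2   27.06] F u,e,n [-0.06  0.82 -0.85] roterr [0.21 0.09 0.02] w 15.0 t 7.65
```

Request:
play_rows --pt "0.006 0 0 0 0 0 1" --pt "0.005 0 0 0 0 0 1"

```text
clock: 7.85
position: [0.6147, 0.0443, 0.0944]
ee_rot: [1.817, 2.153, 0.479]
force: [0.9, -3.9, 0.4]
width: 0.161
```

```bash
python3 - <<'E'
from h import *
where()
E
```

```text
a,b,c mm [  5.34 -21.91  26.85] F u,e,n [ 0.34 -3.99  0.29] roterr [ 0.18  0.15 -0.  ] w 14.8 t 7.85
```

Request:
play_rows --pt "0 0 0.006 0 0 0 1" --pt "0 0 0.002 0 0 0 1"

```text
clock: 8.05
position: [0.6152, 0.0443, 0.093]
ee_rot: [1.817, 2.153, 0.478]
force: [0.3, -0.4, -0.5]
width: 0.163
```

```bash
python3 - <<'E'
from h import *
where()
E
```

```text
a,b,c mm [  5.27 -22.01  25.43] F u,e,n [ 0.03 -0.45 -0.52] roterr [ 0.17  0.16 -0.01] w 15.0 t 8.05
```

Request:
play_rows --pt "0.002 0 0.004 0 0 0 1" --pt "0 0 0.001 0 0 0 1"

```text
clock: 8.25
position: [0.6152, 0.0443, 0.093]
ee_rot: [1.817, 2.152, 0.477]
force: [-0.4, -1.1, 0.2]
width: 0.166
```

```bash
python3 - <<'E'
from h import *
where()
E
```

```text
a,b,c mm [  5.28 -22.01  25.42] F u,e,n [-0.45 -0.98  0.43] roterr [0.19 0.23 0.  ] w 15.3 t 8.25
```

Request:
play_rows --pt "0.002 0 0.007 0 0 0 1"

```text
clock: 8.35
position: [0.6153, 0.0444, 0.0929]
ee_rot: [1.816, 2.151, 0.477]
force: [-19.5, -5.0, 29.0]
width: 0.161
```

```bash
python3 - <<'E'
from h import *
where()
E
```

```text
a,b,c mm [  5.28 -21.94  25.22] F u,e,n [-5.96 -1.68 34.72] roterr [0.22 0.3  0.02] w 14.8 t 8.35
```

Request:
play_rows --pt "0 0 -0.004 0 0 0 1" --pt "0 0 0 0 0 0 0.3" --pt "0 0 0 0 0 0 0.2" --pt "0 0 0 0 0 0 0.2"

```text
clock: 8.75
position: [0.6154, 0.0454, 0.0938]
ee_rot: [1.815, 2.152, 0.479]
force: [-0.1, 0.1, 0.9]
width: 0.373
```

```bash
python3 - <<'E'
from h import *
where()
plan(pan(.005,-.022,.1),tgt(99.7,25))
im=get_image('wrist'); cv2.imwrite('pics/w6.png',im); crop(im,200,0,440,310,2,'w6c.png')
E
```

```text
a,b,c mm [  5.89 -21.02  26.01] F u,e,n [0.29 0.12 0.89] roterr [0.29 0.22 0.07] w 34.3 t 8.75
dist 0.074 rot 0.37 rows 2
[-0.004, -0.002, -0.247, 0.005, 0.004, 0.001]
[-0.004, -0.002, -0.247, 0.005, 0.004, 0.001]
```

View pics/w6c.png

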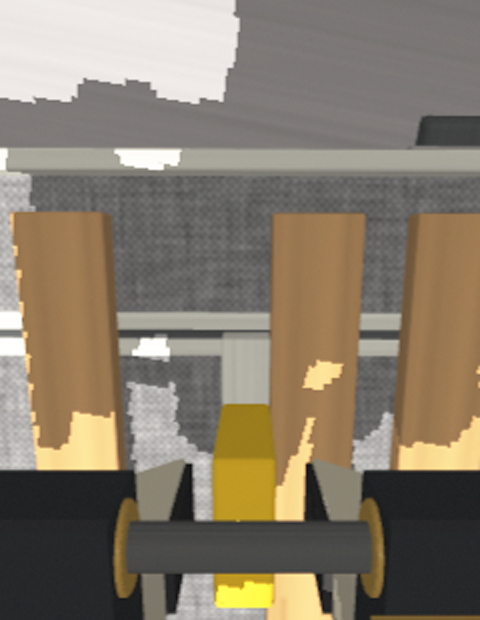

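Request:
play_rows --pt "0 0 -0.2 0.004 0.003 0 0.2" --pt "0 0 -0.28 0 0 0 0.2" --pt "-0.2 0 -0.05 0 0 0 1" --pt "-0.25 0 0 0 0 0 1" --pt "-0.15 0 0 0 0 0 1"

```text
clock: 9.3
position: [0.5971, -0.0445, 0.1689]
ee_rot: [1.804, 2.166, 0.483]
force: [-0.2, 0.6, -0.2]
width: 0.19
```

```bash
python3 - <<'E'
from h import *
where(); plan(pan(.005,-.120,.03),tgt(99.7,25))
E
```

```text
a,b,c mm [   7.54 -106.52  108.03] F u,e,n [-0.22  0.68 -0.17] roterr [ 0.22 -0.2   0.68] w 17.4 t 9.3
dist 0.0792 rot 0.75 rows 2
[-0.046, -0.01, 0.26, 0.004, -0.004, 0.012]
[-0.045, -0.009, 0.26, 0.004, -0.004, 0.012]
```

Request:
play_rows --pt "-0.04 -0.01 0.2 0.004 -0.004 0.012 1" --pt "-0.04 -0.01 0.2 0.004 -0.004 0.012 1" --pt "0 0 0.06 0 0 0 1" --pt "0 0 0 0 0 0 1"

```text
clock: 9.7
position: [0.6276, -0.0627, 0.1032]
ee_rot: [1.834, 2.139, 0.474]
force: [0.4, -0.1, 0.3]
width: 0.001
```

```bash
python3 - <<'E'
from h import *
where(); plan(pan(.005,-.120,.007),tgt(99.7,25))
im=get_image('wrist'); cv2.imwrite('pics/w7.png',im); crop(im,160,0,480,320,2,'w7c.png')
E
```

```text
a,b,c mm [   4.24 -129.59   37.07] F u,e,n [ 0.46 -0.17  0.12] roterr [ 0.06  0.44 -0.8 ] w 0.1 t 9.7
dist 0.0316 rot 0.92 rows 1
[0.066, 0.004, 0.2, 0.002, 0.015, -0.028]
```

View pics/w7c.png

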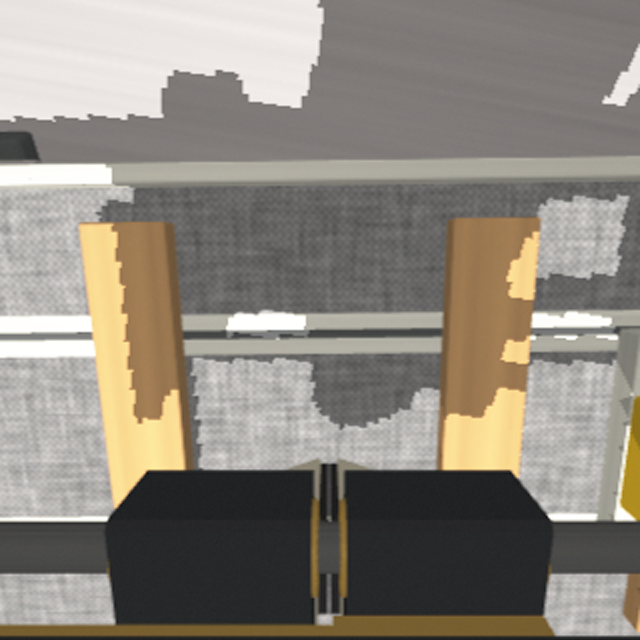

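Request:
play_rows --pt "0.04 0 0.08 0.002 0.01 -0.02 1" --pt "0.01 0 0.06 0 0 -0.005 1" --pt "0 0 0.03 0 0 0 1" --pt "0 0 0 0 0 0 1"

```text
clock: 10.15
position: [0.6379, -0.0527, 0.082]
ee_rot: [1.817, 2.153, 0.478]
force: [0.2, -0.3, -0.1]
width: 0.004
```

```bash
python3 - <<'E'
from h import *
where(); plan(pan(.005,-.120,.007),tgt(99.7,25))
E
```

```text
a,b,c mm [   6.01 -121.46   12.89] F u,e,n [ 0.06 -0.34 -0.14] roterr [0.16 0.18 0.  ] w 0.3 t 10.15
dist 0.0062 rot 0.24 rows 1
[0.01, -0.007, 0.039, 0.005, 0.006, 0.0]
```

Request:
play_rows --pt "0 0 0.03 0.005 0.005 0 1" --pt "0 0 0.01 0 0 0 1" --pt "0.03 0 0 0 0 0 1"

```text
clock: 10.45
position: [0.6401, -0.0488, 0.0771]
ee_rot: [1.82, 2.154, 0.477]
force: [0.1, -0.3, 0.2]
width: 0.005
```

```bash
python3 - <<'E'
from h import *
where()
E
```

```text
a,b,c mm [   6.52 -117.97    7.26] F u,e,n [ 0.11 -0.3   0.16] roterr [ 0.05  0.1  -0.06] w 0.4 t 10.45
```

Request:
play_rows --pt "0.03 0 0 0 0 0 1" --pt "0.03 0 0 0 0 0 1"

```text
clock: 10.65
position: [0.6385, -0.0393, 0.0774]
ee_rot: [1.82, 2.153, 0.478]
force: [0.0, 0.7, -0.0]
width: 0.004
```

```bash
python3 - <<'E'
from h import *
where()
E
```

```text
a,b,c mm [   6.67 -108.36    7.49] F u,e,n [ 0.12  0.66 -0.07] roterr [ 0.07  0.11 -0.09] w 0.4 t 10.65
```

Request:
play_rows --pt "0.03 -0.003 0.003 0 0 0 1" --pt "0.03 0 0 0 0 0 1"

```text
clock: 10.85
position: [0.6366, -0.0304, 0.0769]
ee_rot: [1.82, 2.152, 0.476]
force: [1.4, -8.4, 2.5]
width: 0.008
```

```bash
python3 - <<'E'
from h import *
where()
im=get_image('wrist'); cv2.imwrite('pics/w8.png',im); crop(im,160,0,480,320,2,'w8c.png')
E
```

```text
a,b,c mm [  6.16 -99.25   7.25] F u,e,n [ 0.98 -8.5   2.26] roterr [ 0.06  0.18 -0.1 ] w 0.8 t 10.85
```

View pics/w8c.png

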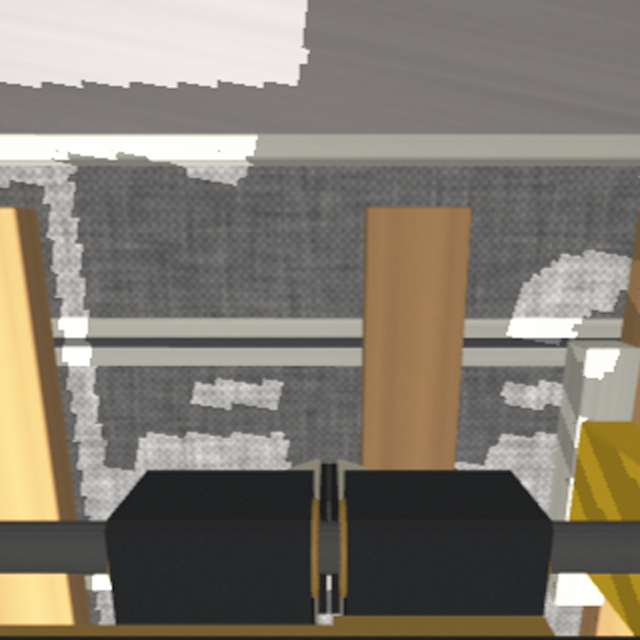

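Request:
play_rows --pt "0.04 -0.003 0.003 0 0 0 1" --pt "0.04 0 0 0 0 0 1" --pt "0.04 0 0 0 0 0 1"

```text
clock: 11.2
position: [0.6346, -0.0203, 0.0773]
ee_rot: [1.826, 2.139, 0.464]
force: [0.9, -7.5, 2.0]
width: 0.005
```

```bash
python3 - <<'E'
from h import *
where()
E
```

```text
a,b,c mm [  6.06 -88.98   7.66] F u,e,n [ 0.54 -7.57  2.  ] roterr [ 0.03  0.92 -0.46] w 0.4 t 11.2
```

Request:
play_rows --pt "0.04 -0.003 0.003 0 0.015 -0.01 1" --pt "0.04 0 0.002 0 0.015 -0.005 1" --pt "0.04 0 0 0 0.005 0 1"

```text
clock: 11.5
position: [0.633, -0.0105, 0.0773]
ee_rot: [1.825, 2.144, 0.468]
force: [0.6, -8.1, 1.6]
width: 0.004
```

```bash
python3 - <<'E'
from h import *
where()
E
```

```text
a,b,c mm [  6.11 -79.07   7.72] F u,e,n [-0.04 -8.08  1.81] roterr [-0.    0.66 -0.37] w 0.4 t 11.5
```

Request:
play_rows --pt "0.03 -0.003 0.004 0 0.015 -0.01 1" --pt "0.03 0 0.002 0 0.01 -0.005 1"

```text
clock: 11.7
position: [0.6325, -0.0069, 0.0772]
ee_rot: [1.821, 2.149, 0.471]
force: [-1.7, -8.3, 3.9]
width: 0.005
```

```bash
python3 - <<'E'
from h import *
where()
im=get_image('wrist'); cv2.imwrite('pics/w9.png',im); crop(im,160,0,480,320,2,'w9c.png')
E
```

```text
a,b,c mm [  6.19 -75.38   7.57] F u,e,n [-1.14 -7.94  4.84] roterr [-0.    0.43 -0.16] w 0.4 t 11.7
```

View pics/w9c.png

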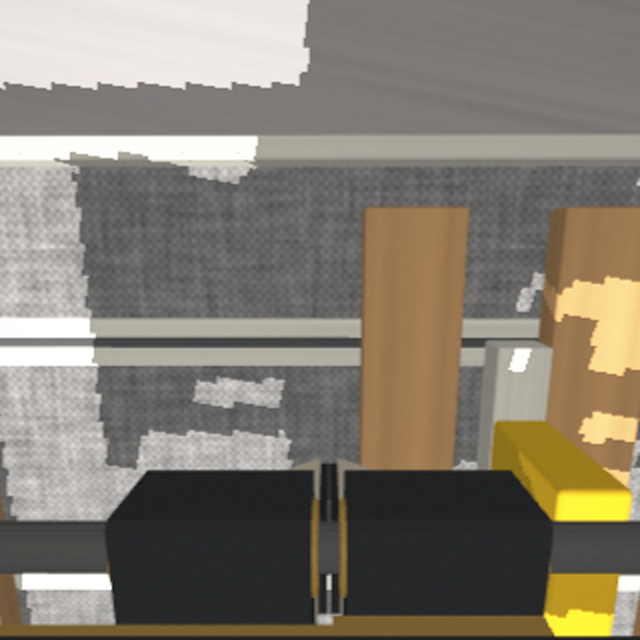

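Request:
play_rows --pt "0.03 -0.002 0 0 0.015 -0.01 1" --pt "0.03 0 0 0 0.01 0 1"

```text
clock: 11.95
position: [0.6315, -0.0033, 0.0777]
ee_rot: [1.821, 2.153, 0.475]
force: [1.2, -8.5, 1.7]
width: 0.005
```

```bash
python3 - <<'E'
from h import *
where()
E
```

```text
a,b,c mm [  6.06 -71.73   8.11] F u,e,n [ 0.47 -8.6   1.68] roterr [-0.03  0.18 -0.1 ] w 0.4 t 11.95
```

Request:
play_rows --pt "0.03 -0.002 0.005 0 0.008 -0.005 1" --pt "0.025 0 0 0 0.005 0 1"

```text
clock: 12.15
position: [0.6311, -0.001, 0.0776]
ee_rot: [1.823, 2.15, 0.473]
force: [0.4, -8.2, 1.2]
width: 0.005
```

```bash
python3 - <<'E'
from h import *
where()
E
```

```text
a,b,c mm [  6.02 -69.36   8.1 ] F u,e,n [-0.4  -8.16  1.53] roterr [-0.05  0.32 -0.23] w 0.5 t 12.15
```

Request:
play_rows --pt "0.025 -0.002 0.005 0 0.01 -0.007 1"

```text
clock: 12.25
position: [0.6311, -0.0, 0.0774]
ee_rot: [1.822, 2.152, 0.473]
force: [-1.7, -8.4, 8.2]
width: 0.004
```

```bash
python3 - <<'E'
from h import *
where()
E
```

```text
a,b,c mm [  6.05 -68.41   7.79] F u,e,n [ 0.69 -8.02  8.71] roterr [-0.04  0.29 -0.15] w 0.4 t 12.25
```

Request:
play_rows --pt "0.02 0 0.003 0 0.005 -0.003 1"

```text
clock: 12.35
position: [0.6311, 0.0001, 0.0774]
ee_rot: [1.822, 2.15, 0.471]
force: [-2.2, -8.3, 6.5]
width: 0.004
```

```bash
python3 - <<'E'
from h import *
where()
im=get_image('wrist'); cv2.imwrite('pics/w10.png',im); crop(im,200,60,480,320,2.5,'w10c.png')
E
```

```text
a,b,c mm [  6.1  -68.32   7.81] F u,e,n [-0.5  -7.84  7.46] roterr [-0.05  0.4  -0.18] w 0.4 t 12.35
```

View pics/w10c.png

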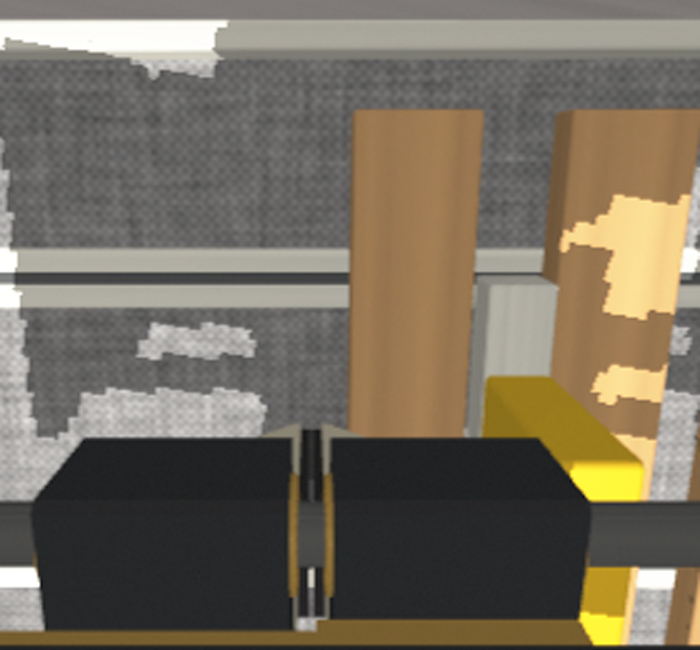

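Request:
play_rows --pt "0.035 0 0 0 0.012 -0.005 1"

```text
clock: 12.5
position: [0.6305, 0.0021, 0.0777]
ee_rot: [1.823, 2.151, 0.471]
force: [0.4, -8.1, 1.0]
width: 0.001
```

```bash
python3 - <<'E'
from h import *
where()
E
```

```text
a,b,c mm [  6.05 -66.19   8.18] F u,e,n [-0.49 -8.09  1.33] roterr [-0.07  0.34 -0.18] w 0.1 t 12.5
```

Request:
play_rows --pt "0.03 0 0.002 0 0.01 -0.005 1"

```text
clock: 12.6
position: [0.6303, 0.0033, 0.0777]
ee_rot: [1.823, 2.151, 0.471]
force: [1.2, -11.1, 2.4]
width: 0.001
```

```bash
python3 - <<'E'
from h import *
where()
E
```

```text
a,b,c mm [  6.01 -65.03   8.18] F u,e,n [  0.4  -11.13   2.48] roterr [-0.11  0.35 -0.17] w 0.1 t 12.6
```

Force is beginning to exceed the sliding friction; one more push.

Request:
play_rows --pt "0.03 0 0 0 0.01 -0.005 1"

```text
clock: 12.7
position: [0.6301, 0.0035, 0.0779]
ee_rot: [1.824, 2.15, 0.469]
force: [1.8, -12.1, 2.3]
width: 0.004
```

```bash
python3 - <<'E'
from h import *
where()
im=get_image('wrist'); cv2.imwrite('pics/w11.png',im); crop(im,200,60,480,320,2.5,'w11c.png')
E
```

```text
a,b,c mm [  5.94 -64.73   8.46] F u,e,n [  0.74 -12.24   2.23] roterr [-0.15  0.42 -0.21] w 0.4 t 12.7
```

View pics/w11c.png

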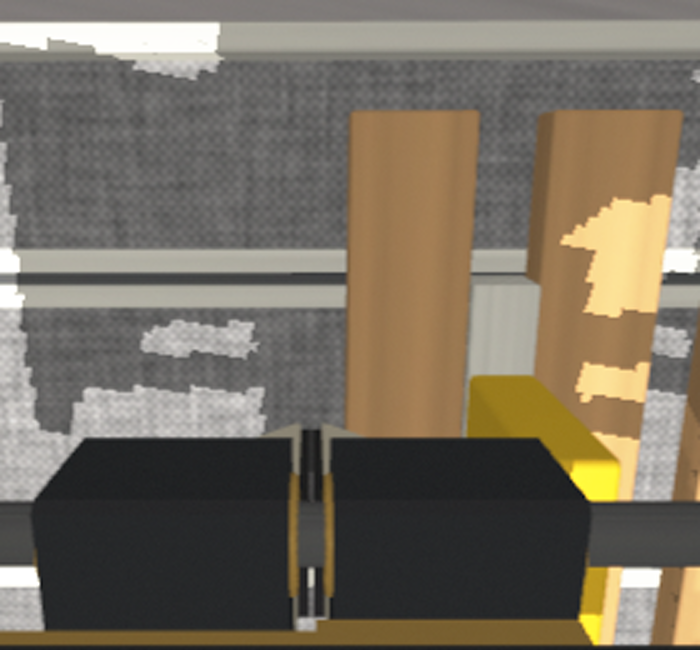

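Request:
play_rows --pt "0.045 0 0 0 0.012 -0.005 1"

```text
clock: 12.85
position: [0.6297, 0.004, 0.0782]
ee_rot: [1.827, 2.147, 0.465]
force: [2.3, -18.6, 6.0]
width: 0.009
```

```bash
python3 - <<'E'
from h import *
where()
E
```

```text
a,b,c mm [  5.78 -64.16   8.8 ] F u,e,n [  1.77 -18.75   5.82] roterr [-0.22  0.58 -0.34] w 0.8 t 12.85
```

Request:
play_rows --pt "-0.04 0 0 0 0 0 1" --pt "-0.04 0 -0.05 0.003 0 0 1" --pt "0 0 -0.2 0 0 0 1" --pt "0 0 -0.25 0 0 0 1" --pt "0.15 0 -0.1 0 0 0 0.2"

```text
clock: 13.35
position: [0.5892, 0.0045, 0.1595]
ee_rot: [1.836, 2.145, 0.456]
force: [0.9, -0.1, -0.1]
width: 0.052
```

```bash
python3 - <<'E'
from h import *
import pickle
where(); plan(pan(.005,-.022,.1),tgt(99.7,25))
m=camera_model('wrist'); im=get_image('wrist'); cv2.imwrite('pics/w12.png',im); pickle.dump(m,open('w12.pkl','wb'))
E
```

```text
a,b,c mm [  4.04 -56.91  99.32] F u,e,n [ 0.71 -0.21 -0.45] roterr [-0.62  0.77 -0.63] w 4.8 t 13.35
dist 0.0349 rot 1.17 rows 1
[0.233, 0.004, -0.008, -0.022, 0.027, -0.022]
```

View pics/w12.png

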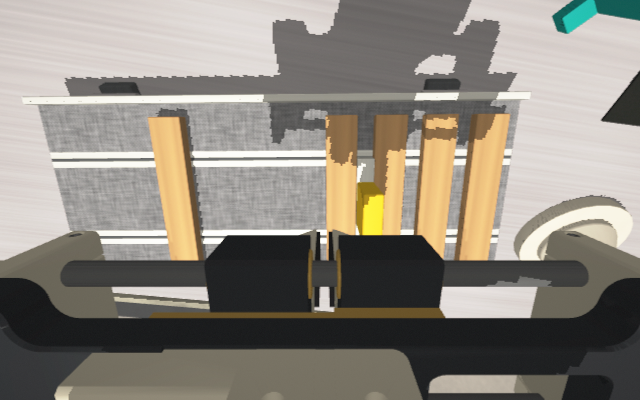

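Request:
play_rows --pt "0.1 0 0 -0.02 0.025 -0.02 0.1" --pt "0.08 0 0 -0.01 0.01 -0.01 0.1" --pt "0 0 0 0 0 0 0.1" --pt "0 0 0 0 0 0 0.1"

```text
clock: 13.8
position: [0.5832, 0.0426, 0.1612]
ee_rot: [1.799, 2.171, 0.497]
force: [0.2, 0.6, -0.7]
width: 0.422
```

```bash
python3 - <<'E'
from h import *
where(); plan(pan(.005,-.022,.045),tgt(99.7,25))
E
```

```text
a,b,c mm [  5.22 -18.35 100.71] F u,e,n [-0.03  0.55 -0.73] roterr [ 0.55 -0.7   0.85] w 38.8 t 13.8
dist 0.0558 rot 1.23 rows 2
[-0.014, -0.003, 0.186, 0.01, -0.012, 0.015]
[-0.013, -0.002, 0.186, 0.01, -0.012, 0.015]
```

Request:
play_rows --pt "-0.018 0 0.14 0.008 -0.01 0.012 0.1" --pt "-0.005 0 0.14 0.003 -0.005 0.005 0.1" --pt "0 0 0.04 0 0 0 0.1" --pt "0 0 0 0 0 0 0.1"

```text
clock: 14.2
position: [0.6047, 0.0425, 0.1146]
ee_rot: [1.811, 2.164, 0.482]
force: [0.3, 0.2, -0.1]
width: 0.45
```

```bash
python3 - <<'E'
from h import *
where(); plan(pan(.005,-.022,.026),tgt(99.7,25))
im=get_image('wrist'); cv2.imwrite('pics/w13.png',im); crop(im,200,0,440,310,2,'w13c.png')
E
```

```text
a,b,c mm [  4.72 -21.99  49.53] F u,e,n [ 0.27  0.14 -0.23] roterr [ 0.06 -0.23  0.39] w 41.4 t 14.2
dist 0.0235 rot 0.46 rows 1
[-0.001, 0.002, 0.157, 0.002, -0.008, 0.014]
```

View pics/w13c.png

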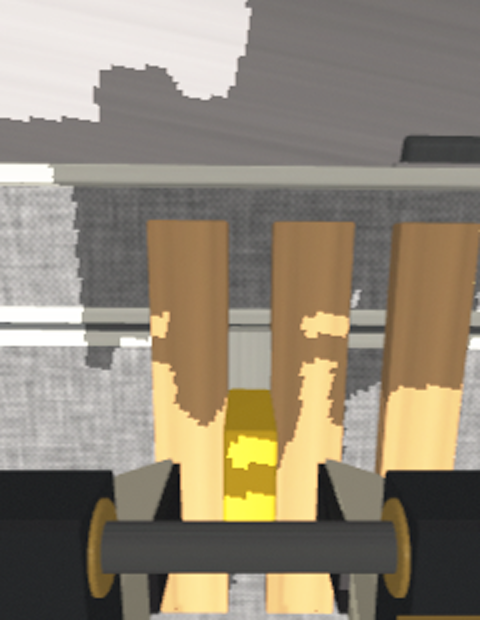

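Request:
play_rows --pt "0.002 0 0.08 0.001 -0.004 0.007 0.1" --pt "0 0 0.06 0 0 0.004 0.1" --pt "0 0 0.015 0 0 0 0.1" --pt "0 0 0 0 0 0 0.1" --force 4

```text
clock: 14.65
position: [0.6148, 0.0441, 0.0959]
ee_rot: [1.817, 2.156, 0.482]
force: [0.7, -0.7, -0.5]
width: 0.454
```

```bash
python3 - <<'E'
from h import *
where()
E
```

```text
a,b,c mm [  6.03 -22.2   28.24] F u,e,n [ 0.33 -0.84 -0.68] roterr [ 0.17 -0.07  0.04] w 41.8 t 14.65
```

Request:
play_rows --pt "0.006 0 0.014 0 0 0 0.1" --pt "0 0 0 0 0 0 0.5" --pt "0 0 0 0 0 0 0.6"

```text
clock: 14.95
position: [0.6157, 0.0448, 0.0954]
ee_rot: [1.816, 2.154, 0.483]
force: [0.0, 0.8, 0.1]
width: 0.322
```

```bash
python3 - <<'E'
from h import *
where()
E
```

```text
a,b,c mm [  6.75 -21.64  27.37] F u,e,n [0.2  0.82 0.03] roterr [ 0.26 -0.04  0.02] w 29.6 t 14.95
```

Request:
play_rows --pt "0 0 0 0 0 0 1" --pt "0 0 0 0 0 0 1" --pt "0 0 0 0 0 0 1"

```text
clock: 15.25
position: [0.6157, 0.0444, 0.0959]
ee_rot: [1.817, 2.154, 0.483]
force: [1.3, 0.2, -1.9]
width: 0.165
```

```bash
python3 - <<'E'
from h import *
where()
E
```

```text
a,b,c mm [  6.94 -22.01  27.77] F u,e,n [ 0.37  0.03 -2.23] roterr [ 0.28 -0.02 -0.  ] w 15.1 t 15.25
```

Gripped; now raise the grip force and lift straight off the face.

Request:
play_rows --pt "0 0 0 0 0 0 1" --pt "0 0 0 0 0 0 1" --pt "0 0 -0.05 0 0 0 1" --pt "0 0 -0.1 0 0 0 1" --pt "0 0 -0.1 0 0 0 1" --force 25

```text
clock: 15.75
position: [0.598, 0.0418, 0.1289]
ee_rot: [1.818, 2.158, 0.479]
force: [-1.1, 0.2, -0.6]
width: 0.16
```

```bash
python3 - <<'E'
from h import *
where(); plan(pan(.006,-.072,.065),tgt(99.7,25))
im=get_image('wrist'); cv2.imwrite('pics/w14.png',im); crop(im,200,0,440,310,2,'w14c.png')
E
```

```text
a,b,c mm [  4.64 -21.55  65.32] F u,e,n [-1.2   0.36 -0.09] roterr [ 0.01 -0.05  0.05] w 14.8 t 15.75
dist 0.0505 rot 0.08 rows 2
[-0.168, 0.004, 0.001, 0.0, -0.001, 0.001]
[-0.168, 0.004, 0.001, 0.0, -0.001, 0.001]
```

View pics/w14c.png

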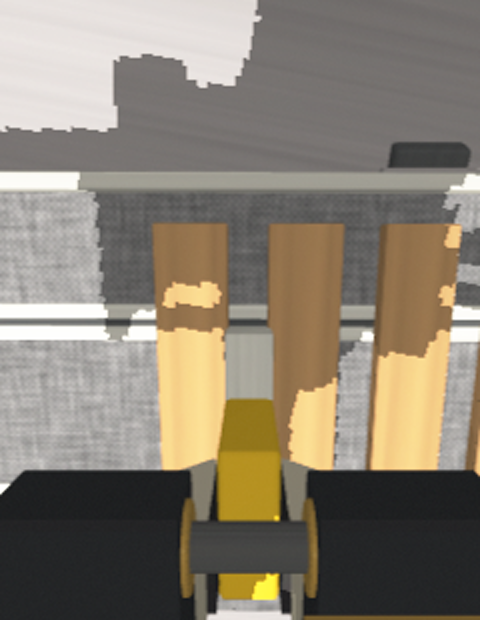

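Request:
play_rows --pt "-0.15 0 0 0 0 0 1" --pt "-0.15 0.005 0 0 0 0 1" --pt "-0.015 0 0 0 0 0 1" --pt "0 0 0.08 0 0 0 1" --pt "0 0 0 0 0 0 1"

```text
clock: 16.3
position: [0.6115, -0.0044, 0.122]
ee_rot: [1.815, 2.156, 0.482]
force: [-0.8, 0.3, -0.5]
width: 0.157
```

```bash
python3 - <<'E'
from h import *
where(); plan(pan(.006,-.072,.031),tgt(99.7,25))
im=get_image('wrist'); cv2.imwrite('pics/w15.png',im); crop(im,200,0,440,310,2,'w15c.png')
E
```

```text
a,b,c mm [  6.74 -69.37  56.67] F u,e,n [-0.86  0.48 -0.17] roterr [ 0.24 -0.01  0.12] w 14.4 t 16.3
dist 0.0258 rot 0.27 rows 1
[-0.018, -0.006, 0.171, 0.009, -0.0, 0.004]
```

View pics/w15c.png

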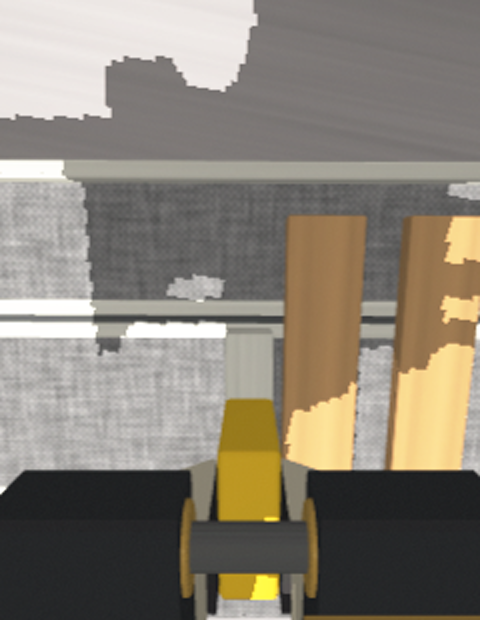

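Request:
play_rows --pt "-0.01 -0.004 0.07 0.004 0 0.002 1" --pt "0 0 0.06 0 0 0 1" --pt "0 0 0.015 0 0 0 1" --pt "0 0 0 0 0 0 1"

```text
clock: 16.75
position: [0.6203, -0.0006, 0.1031]
ee_rot: [1.811, 2.16, 0.483]
force: [-0.2, 0.3, -1.2]
width: 0.161
```

```bash
python3 - <<'E'
from h import *
where()
E
```

```text
a,b,c mm [  7.18 -67.15  35.69] F u,e,n [-0.66  0.32 -1.  ] roterr [ 0.21 -0.13  0.31] w 14.8 t 16.75
```

Request:
play_rows --pt "-0.008 -0.003 0.025 0.003 -0.002 0.006 1" --pt "0 0 0.015 0 0 0 1" --pt "0 0 0.005 0 0 0 1"

```text
clock: 17.05
position: [0.6231, -0.0008, 0.0971]
ee_rot: [1.814, 2.158, 0.482]
force: [-0.1, 0.5, -0.5]
width: 0.164
```

```bash
python3 - <<'E'
from h import *
where()
E
```

```text
a,b,c mm [  7.16 -67.8   29.06] F u,e,n [-0.2   0.47 -0.43] roterr [ 0.16 -0.08  0.17] w 15.1 t 17.05
```

Now slide toward slat_1 in small steps (the foot is ~1.5 mm above the face).

Request:
play_rows --pt "0.012 0 0 0 0 0.003 1" --pt "0.006 0 0 0 0 0 1"

```text
clock: 17.25
position: [0.6227, 0.0019, 0.0971]
ee_rot: [1.817, 2.156, 0.482]
force: [0.4, -0.2, -1.4]
width: 0.164
```

```bash
python3 - <<'E'
from h import *
where()
E
```

```text
a,b,c mm [  7.19 -65.09  29.06] F u,e,n [-0.28 -0.21 -1.36] roterr [ 0.16 -0.07  0.05] w 15.1 t 17.25
```

Request:
play_rows --pt "0.006 0 0 0 0 0 1"

```text
clock: 17.35
position: [0.6225, 0.0029, 0.0972]
ee_rot: [1.817, 2.156, 0.482]
force: [-0.7, 0.7, -0.5]
width: 0.163
```

```bash
python3 - <<'E'
from h import *
where()
E
```

```text
a,b,c mm [  7.2  -64.1   29.16] F u,e,n [-0.76  0.76 -0.21] roterr [ 0.17 -0.07  0.06] w 15.0 t 17.35
```

Request:
play_rows --pt "0.002 0 0.008 0 0 0 1"

```text
clock: 17.45
position: [0.623, 0.003, 0.0963]
ee_rot: [1.817, 2.156, 0.482]
force: [0.1, -1.0, -0.2]
width: 0.161
```

```bash
python3 - <<'E'
from h import *
where()
im=get_image('wrist'); cv2.imwrite('pics/w16.png',im); crop(im,240,60,400,300,3,'w16c.png')
E
```

```text
a,b,c mm [  7.26 -64.02  28.09] F u,e,n [-0.17 -0.97 -0.17] roterr [ 0.17 -0.04  0.05] w 14.8 t 17.45
```

View pics/w16c.png

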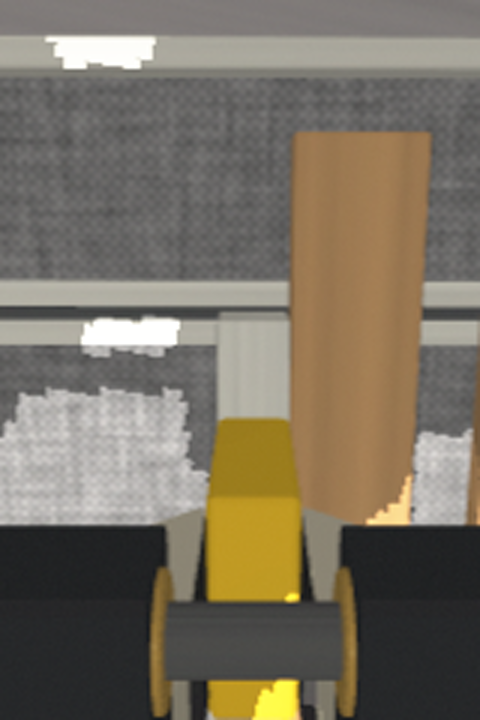

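Block touching slat_1 (edge px ~(336,170)) with about 1 N. Lower onto the face.

Request:
play_rows --pt "0 0 0.006 0 0 0 1"

```text
clock: 17.6
position: [0.6231, 0.003, 0.0959]
ee_rot: [1.816, 2.155, 0.481]
force: [-19.8, -2.6, 26.3]
width: 0.158
```

```bash
python3 - <<'E'
from h import *
where()
E
```

```text
a,b,c mm [  7.23 -64.05  27.68] F u,e,n [-6.99  0.78 32.32] roterr [0.18 0.   0.06] w 14.5 t 17.6
```

Request:
play_rows --pt "0 0 -0.004 0 0 0 1" --pt "0 0 0 0 0 0 0.4" --pt "0 0 0 0 0 0 0.2" --pt "0 0 0 0 0 0 0.2" --pt "0 0 -0.1 0 0 0 0.2"

```text
clock: 18.1
position: [0.6167, 0.0026, 0.1096]
ee_rot: [1.816, 2.157, 0.482]
force: [-0.3, -0.7, 0.3]
width: 0.391
```

```bash
python3 - <<'E'
from h import *
where()
im=get_image('wrist'); cv2.imwrite('pics/w17.png',im); crop(im,200,0,440,310,2,'w17c.png')
E
```

```text
a,b,c mm [  7.26 -63.42  42.81] F u,e,n [-0.29 -0.6   0.45] roterr [ 0.18 -0.06  0.1 ] w 36.0 t 18.1
```

View pics/w17c.png

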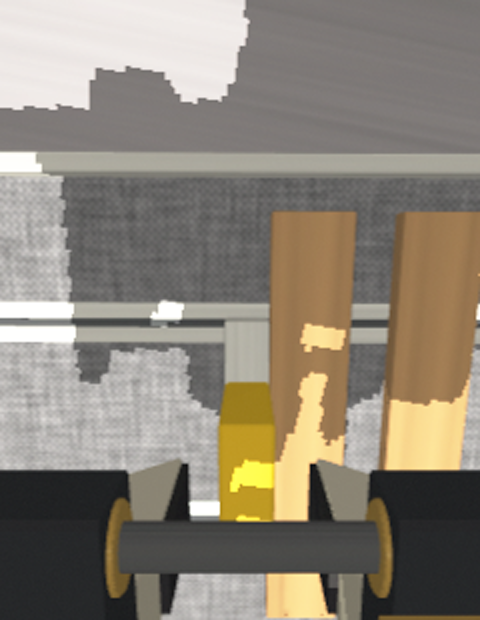

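Request:
play_rows --pt "0 0 -0.28 0.003 0 0 0.2" --pt "-0.15 0 -0.1 0 0 0 0.5" --pt "-0.3 0 0 0 0 0 1" --pt "-0.3 0 0 0 0 0 1" --pt "-0.2 0 0 0 0 0 1"

```text
clock: 18.65
position: [0.6197, -0.1384, 0.1675]
ee_rot: [1.797, 2.167, 0.487]
force: [-0.3, 0.7, -0.2]
width: 0.099
```

```bash
python3 - <<'E'
from h import *
where(); plan(pan(.006,-.232,.04),tgt(99.7,25))
E
```

```text
a,b,c mm [  12.81 -202.86  104.05] F u,e,n [-0.26  0.78 -0.08] roterr [ 0.47 -0.24  0.89] w 9.1 t 18.65
dist 0.0707 rot 1.04 rows 2
[-0.098, -0.026, 0.213, 0.008, -0.004, 0.016]
[-0.097, -0.024, 0.213, 0.008, -0.004, 0.016]
```

Request:
play_rows --pt "-0.09 -0.025 0.08 0.006 -0.003 0.012 1" --pt "-0.03 -0.02 0.14 0.003 0 0.008 1" --pt "0 0 0.13 0 0 0 1" --pt "0 0 0.04 0 0 0 1" --pt "0 0 0 0 0 0 1"

```text
clock: 19.15
position: [0.6425, -0.1589, 0.1058]
ee_rot: [1.824, 2.151, 0.481]
force: [0.5, 0.7, 0.4]
width: 0.003
```

```bash
python3 - <<'E'
from h import *
where(); plan(pan(.006,-.23,.008),tgt(99.7,25))
im=get_image('wrist'); cv2.imwrite('pics/w18.png',im); crop(im,160,0,480,320,2,'w18c.png')
E
```

```text
a,b,c mm [   3.98 -226.95   40.11] F u,e,n [0.72 0.57 0.08] roterr [ 0.13 -0.   -0.29] w 0.3 t 19.15
dist 0.0323 rot 0.32 rows 1
[-0.02, 0.013, 0.214, 0.004, -0.0, -0.01]
```

View pics/w18c.png

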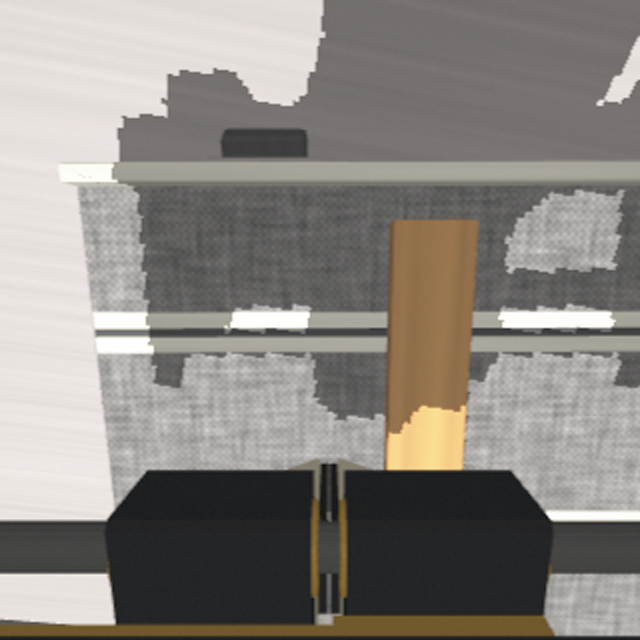

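Request:
play_rows --pt "-0.01 0.008 0.09 0.003 0 -0.005 1" --pt "0 0 0.07 0 0 0 1" --pt "0 0 0.03 0 0 0 1" --pt "0 0 0 0 0 0 1"

```text
clock: 19.6
position: [0.6568, -0.1555, 0.0826]
ee_rot: [1.816, 2.155, 0.481]
force: [0.2, -0.5, 0.1]
width: 0.004
```

```bash
python3 - <<'E'
from h import *
where(); plan(pan(.006,-.215,.0075),tgt(99.7,25))
E
```

```text
a,b,c mm [   7.42 -226.     12.86] F u,e,n [ 0.14 -0.55  0.01] roterr [ 0.2  -0.01  0.06] w 0.4 t 19.6
dist 0.0123 rot 0.21 rows 1
[0.073, -0.01, 0.036, 0.007, -0.0, 0.002]
```

Request:
play_rows --pt "0 -0.005 0.028 0.004 0 0 1" --pt "0.01 0 0.01 0 0 0 1" --pt "0.04 0 0 0 0 0 1" --pt "0.03 0 0 0 0 0 1"

```text
clock: 20.0
position: [0.6566, -0.1446, 0.0779]
ee_rot: [1.818, 2.153, 0.478]
force: [1.2, -8.7, 0.6]
width: 0.009
```

```bash
python3 - <<'E'
from h import *
where()
E
```

```text
a,b,c mm [   7.02 -215.18    7.88] F u,e,n [ 0.05 -8.74  0.65] roterr [ 0.13  0.14 -0.03] w 0.8 t 20.0
```

Request:
play_rows --pt "0.07 0 0 0 0.008 -0.004 1" --pt "0.08 0 0 0 0.01 -0.005 1" --pt "0.08 0 0 0 0.01 -0.005 1" --pt "0.08 0 0 0 0.01 -0.005 1"

```text
clock: 20.4
position: [0.6499, -0.1098, 0.0796]
ee_rot: [1.818, 2.155, 0.481]
force: [1.1, -8.5, 0.6]
width: 0.008
```

```bash
python3 - <<'E'
from h import *
where()
E
```

```text
a,b,c mm [   7.03 -179.82    9.8 ] F u,e,n [-0.07 -8.55  0.73] roterr [ 0.15 -0.02  0.  ] w 0.8 t 20.4
```

Request:
play_rows --pt "0.07 -0.002 0.015 0 0.008 -0.004 1" --pt "0.08 0 0.01 0 0.01 -0.005 1" --pt "0.06 0 0.005 0 0.01 -0.005 1"

```text
clock: 20.7
position: [0.6463, -0.0871, 0.0794]
ee_rot: [1.815, 2.155, 0.48]
force: [-4.6, -8.4, 7.0]
width: 0.002
```

```bash
python3 - <<'E'
from h import *
where()
E
```

```text
a,b,c mm [   7.2  -156.83    9.46] F u,e,n [-2.44 -7.49  8.86] roterr [0.19 0.08 0.11] w 0.2 t 20.7
```

Request:
play_rows --pt "-0.02 0 0 0 0 0 1" --pt "0 0 0.02 0 0 0 1" --pt "0 0 0.008 0 0 0 1"

```text
clock: 21.0
position: [0.6487, -0.0892, 0.0771]
ee_rot: [1.812, 2.154, 0.48]
force: [-3.6, -1.8, 5.9]
width: 0.007
```

```bash
python3 - <<'E'
from h import *
where()
E
```

```text
a,b,c mm [   8.04 -159.28    6.52] F u,e,n [-0.98 -1.22  6.93] roterr [0.29 0.16 0.19] w 0.7 t 21.0
```

Request:
play_rows --pt "0.05 -0.004 0 0.003 0.008 0 1" --pt "0.07 0 0 0 0.01 -0.003 1" --pt "0.07 0 0 0 0.01 -0.005 1" --pt "0.05 0 0 0 0.008 -0.004 1"

```text
clock: 21.4
position: [0.6444, -0.0642, 0.0771]
ee_rot: [1.818, 2.155, 0.484]
force: [1.4, -7.4, 3.0]
width: 0.004
```

```bash
python3 - <<'E'
from h import *
where()
im=get_image('wrist'); cv2.imwrite('pics/w19.png',im); crop(im,160,0,480,320,2,'w19c.png')
E
```

```text
a,b,c mm [   7.99 -133.91    6.59] F u,e,n [ 1.34 -7.57  2.67] roterr [ 0.22 -0.13 -0.02] w 0.4 t 21.4
```

View pics/w19c.png

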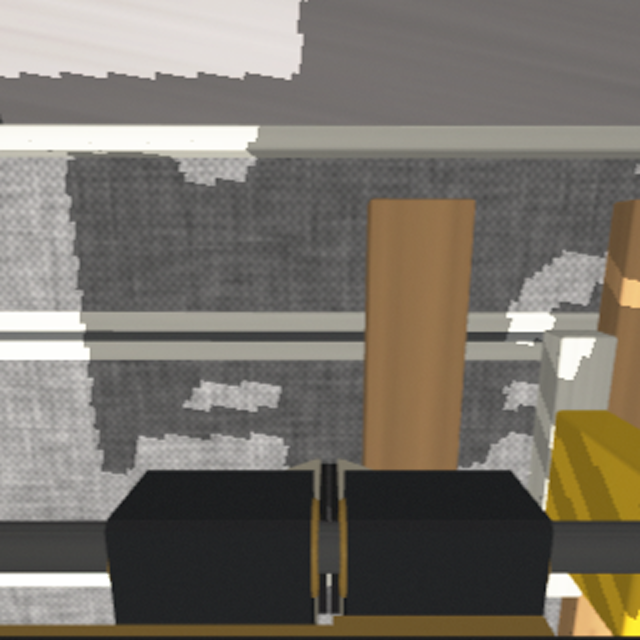

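Request:
play_rows --pt "0.05 -0.003 -0.002 0.002 0.006 -0.003 1" --pt "0.06 0 0 0 0.008 -0.004 1" --pt "0.04 0 0 0 0.006 -0.003 1"

```text
clock: 21.75
position: [0.6416, -0.0493, 0.0773]
ee_rot: [1.821, 2.155, 0.484]
force: [0.6, -8.8, 2.8]
width: 0.01
```

```bash
python3 - <<'E'
from h import *
where()
E
```

```text
a,b,c mm [   7.9  -118.78    6.79] F u,e,n [ 0.44 -8.78  2.93] roterr [ 0.13 -0.17 -0.13] w 0.9 t 21.75
```

Request:
play_rows --pt "0.04 0 0 0 0.004 -0.003 1" --pt "0.035 0 0 0 0.004 -0.003 1"

```text
clock: 21.95
position: [0.6406, -0.0435, 0.0772]
ee_rot: [1.823, 2.152, 0.481]
force: [0.2, -7.9, 3.4]
width: 0.004
```

```bash
python3 - <<'E'
from h import *
where()
E
```

```text
a,b,c mm [   7.87 -112.86    6.78] F u,e,n [ 0.39 -7.85  3.53] roterr [ 0.09 -0.01 -0.23] w 0.4 t 21.95
```

Request:
play_rows --pt "0.03 0 0 0 0.007 -0.006 1"

```text
clock: 22.05
position: [0.6403, -0.0416, 0.0772]
ee_rot: [1.822, 2.153, 0.481]
force: [-1.2, -7.4, 4.7]
width: 0.005
```

```bash
python3 - <<'E'
from h import *
where()
E
```

```text
a,b,c mm [   7.9  -110.91    6.79] F u,e,n [-0.24 -7.13  5.28] roterr [ 0.07 -0.03 -0.18] w 0.5 t 22.05
```

Request:
play_rows --pt "0.025 0 0 0 0.007 -0.004 1"

```text
clock: 22.15
position: [0.6401, -0.0404, 0.0772]
ee_rot: [1.823, 2.154, 0.48]
force: [-0.5, -8.4, 4.3]
width: 0.005
```

```bash
python3 - <<'E'
from h import *
where()
im=get_image('wrist'); cv2.imwrite('pics/w20.png',im); crop(im,200,60,480,320,2.5,'w20c.png')
E
```

```text
a,b,c mm [   7.84 -109.75    6.76] F u,e,n [ 0.06 -8.17  4.74] roterr [ 0.05 -0.04 -0.18] w 0.5 t 22.15
```

View pics/w20c.png

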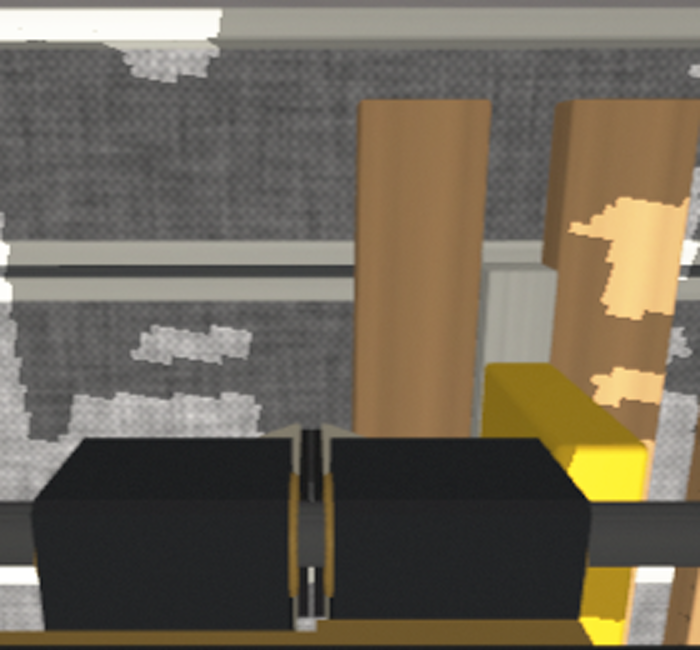

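Request:
play_rows --pt "0.025 0 0 0 0.006 -0.004 1"

```text
clock: 22.3
position: [0.6399, -0.0394, 0.0772]
ee_rot: [1.823, 2.154, 0.48]
force: [-1.0, -8.3, 3.8]
width: 0.004
```

```bash
python3 - <<'E'
from h import *
where()
E
```

```text
a,b,c mm [   7.88 -108.7     6.79] F u,e,n [-0.52 -8.    4.46] roterr [ 0.03 -0.02 -0.2 ] w 0.4 t 22.3
```

Request:
play_rows --pt "0.022 0 0 0 0.006 -0.004 1"

```text
clock: 22.4
position: [0.6399, -0.0392, 0.0772]
ee_rot: [1.824, 2.153, 0.479]
force: [0.5, -9.1, 3.4]
width: 0.006
```

```bash
python3 - <<'E'
from h import *
where()
E
```

```text
a,b,c mm [   7.84 -108.45    6.76] F u,e,n [ 0.51 -9.04  3.5 ] roterr [ 0.    0.02 -0.23] w 0.6 t 22.4
```

Request:
play_rows --pt "0.026 0 0 0 0.006 -0.004 1"

```text
clock: 22.5
position: [0.6398, -0.0391, 0.0772]
ee_rot: [1.825, 2.151, 0.477]
force: [1.4, -11.8, 4.2]
width: 0.002
```

```bash
python3 - <<'E'
from h import *
where()
E
```

```text
a,b,c mm [   7.85 -108.37    6.8 ] F u,e,n [  1.25 -11.9    4.11] roterr [-0.03  0.12 -0.29] w 0.2 t 22.5
```

Request:
play_rows --pt "0.024 0 0 0 0.006 -0.004 1"

```text
clock: 22.6
position: [0.6398, -0.0392, 0.0773]
ee_rot: [1.826, 2.15, 0.475]
force: [0.8, -10.0, 4.2]
width: 0.005
```

```bash
python3 - <<'E'
from h import *
where()
im=get_image('wrist'); cv2.imwrite('pics/w21.png',im); crop(im,200,60,480,320,2.5,'w21c.png')
E
```

```text
a,b,c mm [   7.84 -108.45    6.83] F u,e,n [  0.91 -10.     4.17] roterr [-0.05  0.21 -0.35] w 0.5 t 22.6
```

View pics/w21c.png

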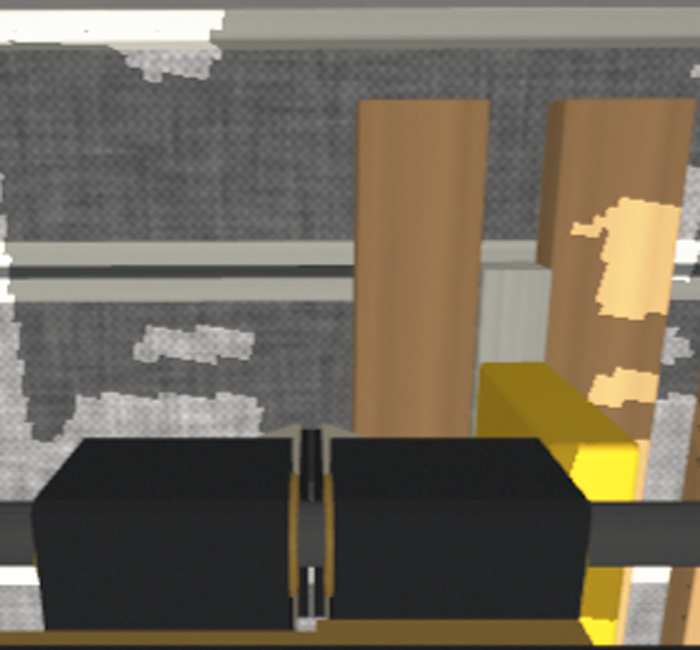

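```bash
python3 - <<'E'
from h import *
a=cv2.imread('pics/w21.png')[130:240,370:450]; b=cv2.imread('pics/w11.png')[130:240,365:445]; c=cv2.imread('pics/w10.png')[130:240,365:445]
r=[cv2.resize(x,None,fx=3.2,fy=5,interpolation=cv2.INTER_CUBIC) for x in (c,b,a)]
cv2.imwrite('pics/cmp.png',np.hstack(r))
E
```

```text
(no output)
```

View pics/cmp.png

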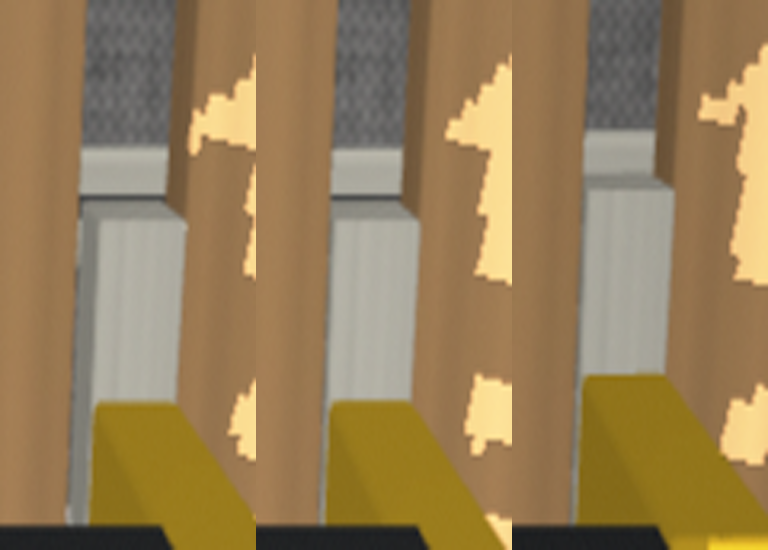

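Request:
play_rows --pt "-0.04 0 0 0 0 0 1" --pt "-0.04 0 -0.05 0 0 0 1" --pt "0 0 -0.2 0 0 0 1" --pt "0 0.1 -0.25 0 0 0 0.6" --pt "0.2 0.25 -0.2 0 0 0 0.1"

```text
clock: 23.15
position: [0.6336, -0.0298, 0.185]
ee_rot: [1.843, 2.154, 0.462]
force: [2.3, -1.6, -0.1]
width: 0.132
```

```bash
python3 - <<'E'
from h import *
where(); plan(pan(.09,-.055,.15),tgt(99.7,25))
E
```

```text
a,b,c mm [ 49.22 -98.18 106.45] F u,e,n [ 1.73 -1.99 -0.91] roterr [-0.96  0.15 -0.78] w 12.1 t 23.15
dist 0.0736 rot 1.25 rows 2
[0.145, 0.132, -0.148, -0.017, 0.003, -0.014]
[0.145, 0.134, -0.146, -0.017, 0.003, -0.014]
```

Request:
play_rows --pt "0.1 0.1 -0.1 -0.01 0.002 -0.01 0.1" --pt "0.1 0.1 -0.1 -0.006 0 -0.005 0.1" --pt "0 0 0 0 0 0 0.1" --pt "0 0 0 0 0 0 0.1"

```text
clock: 23.55
position: [0.6475, 0.0083, 0.2327]
ee_rot: [1.822, 2.155, 0.484]
force: [-0.0, -1.1, -1.4]
width: 0.435
```

```bash
python3 - <<'E'
from h import *
import pickle
where(); 
m=camera_model('wrist'); im=get_image('wrist'); cv2.imwrite('pics/w22.png',im); pickle.dump(m,open('w22.pkl','wb')); crop(im,200,0,460,220,3,'w22c.png')
E
```

```text
a,b,c mm [ 87.67 -62.92 141.15] F u,e,n [-0.75 -1.06 -1.15] roterr [ 0.11 -0.21 -0.18] w 40.1 t 23.55
```

View pics/w22c.png

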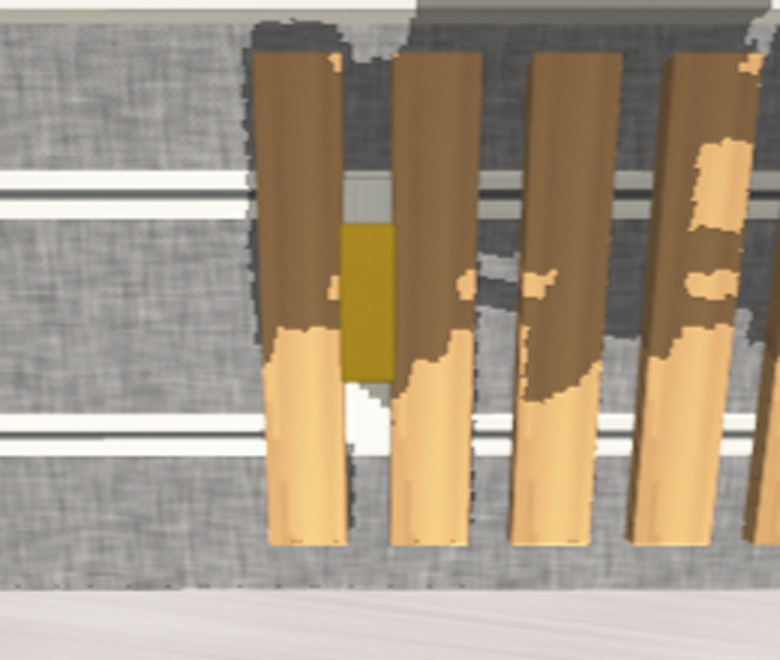

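```bash
python3 - <<'E'
from h import *
plan(pan(.007,-.064,.05),tgt(99.7,25))
E
```

```text
dist 0.122 rot 0.33 rows 3
[-0.005, -0.18, 0.202, 0.002, -0.003, -0.002]
[-0.004, -0.18, 0.202, 0.002, -0.003, -0.002]
[-0.004, -0.18, 0.202, 0.002, -0.003, -0.002]
```

Request:
play_rows --pt "0 -0.2 0.1 0.001 -0.002 -0.001 0.1" --pt "0 -0.2 0.12 0 0 0 0.1" --pt "0 -0.08 0.1 0 0 0 0.1" --pt "0 0 0 0 0 0 0.1" --force 4

```text
clock: 24.0
position: [0.5995, -0.0013, 0.1523]
ee_rot: [1.828, 2.157, 0.48]
force: [0.5, 0.2, 0.1]
width: 0.45
```

```bash
python3 - <<'E'
from h import *
where(); plan(pan(.007,-.064,.05),tgt(99.7,25))
E
```

```text
a,b,c mm [  9.31 -64.37  88.96] F u,e,n [ 0.49  0.07 -0.11] roterr [-0.2  -0.26 -0.32] w 41.4 t 24.0
dist 0.039 rot 0.46 rows 1
[0.001, -0.014, 0.26, -0.007, -0.009, -0.011]
```

Request:
play_rows --pt "0 -0.008 0.12 -0.003 -0.005 -0.006 0.1" --pt "0 0 0.12 0 0 0 0.1" --pt "0 0 0.06 0 0 0 0.1" --pt "0 0 0 0 0 0 0.1"

```text
clock: 24.4
position: [0.6181, -0.0002, 0.1091]
ee_rot: [1.827, 2.156, 0.476]
force: [0.3, 1.5, -0.1]
width: 0.452
```

```bash
python3 - <<'E'
from h import *
where(); plan(pan(.007,-.064,.0277),tgt(99.7,25))
im=get_image('wrist'); cv2.imwrite('pics/w23.png',im); crop(im,200,0,440,310,2,'w23c.png')
E
```

```text
a,b,c mm [  7.8  -66.41  41.94] F u,e,n [ 0.44  1.48 -0.26] roterr [-0.25 -0.06 -0.25] w 41.6 t 24.4
dist 0.0145 rot 0.36 rows 1
[0.016, -0.005, 0.095, -0.009, -0.002, -0.009]
```

View pics/w23c.png

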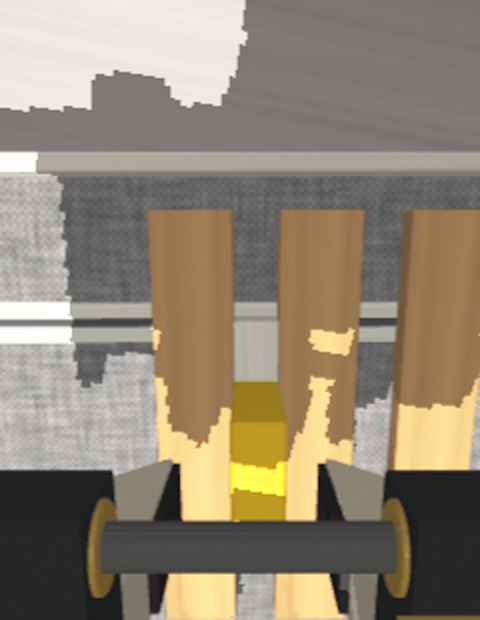

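Request:
play_rows --pt "0.012 -0.003 0.05 -0.004 0 -0.005 0.1" --pt "0.002 0 0.025 0 0 0 0.1" --pt "0 0 0.012 0 0 0 0.1" --pt "0 0 0 0 0 0 0.1"

```text
clock: 24.85
position: [0.6242, 0.0025, 0.0985]
ee_rot: [1.822, 2.154, 0.48]
force: [-0.3, 0.3, -0.6]
width: 0.452
```

```bash
python3 - <<'E'
from h import *
where()
E
```

```text
a,b,c mm [  9.17 -64.79  29.66] F u,e,n [-0.5   0.3  -0.45] roterr [ 0.04 -0.01 -0.13] w 41.6 t 24.85
```

Request:
play_rows --pt "0.005 -0.003 0.014 0 0 -0.002 0.1" --pt "0 0 0.003 0 0 0 0.5" --pt "0 0 0 0 0 0 0.6"

```text
clock: 25.15
position: [0.6248, 0.0033, 0.0963]
ee_rot: [1.82, 2.155, 0.479]
force: [0.5, -0.1, -0.3]
width: 0.325
```

```bash
python3 - <<'E'
from h import *
where()
E
```

```text
a,b,c mm [  8.98 -64.08  27.33] F u,e,n [ 0.29 -0.14 -0.41] roterr [ 0.07  0.   -0.07] w 29.9 t 25.15
```

Request:
play_rows --pt "0 0 0 0 0 0 1" --pt "0 0 0 0 0 0 1" --pt "0 0 0 0 0 0 1"

```text
clock: 25.45
position: [0.6248, 0.0033, 0.0964]
ee_rot: [1.82, 2.155, 0.48]
force: [0.3, -0.3, -1.1]
width: 0.159
```

```bash
python3 - <<'E'
from h import *
where()
E
```

```text
a,b,c mm [  8.98 -64.02  27.44] F u,e,n [-0.25 -0.37 -1.11] roterr [ 0.07  0.   -0.07] w 14.7 t 25.45
```

Request:
play_rows --pt "0 0 0 0 0 0 1" --pt "0 0 0 0 0 0 1" --pt "0 0 -0.05 0 0 0 1" --pt "0 0 -0.12 0 0 0 1" --pt "0 0 -0.25 0 0 0 1" --force 25

```text
clock: 25.95
position: [0.596, -0.001, 0.1513]
ee_rot: [1.823, 2.161, 0.474]
force: [0.9, 0.3, 0.3]
width: 0.159
```

```bash
python3 - <<'E'
from h import *
where(); plan([.50,.20,.23],tgt(86,0),nmax=9)
E
```

```text
a,b,c mm [  5.74 -63.44  89.44] F u,e,n [ 0.99  0.13 -0.12] roterr [-0.35 -0.1  -0.03] w 14.6 t 25.95
dist 0.2362 rot 28.15 rows 5
[0.286, -0.03, -0.129, 0.171, -0.021, 0.094]
[0.283, -0.054, -0.128, 0.171, -0.021, 0.094]
[0.278, -0.078, -0.125, 0.171, -0.021, 0.094]
[0.273, -0.102, -0.121, 0.171, -0.021, 0.094]
[0.266, -0.125, -0.114, 0.171, -0.021, 0.094]
```

Request:
play_rows --pt "0.27 -0.03 -0.13 0.17 -0.02 0.09 1" --pt "0.28 -0.05 -0.13 0.17 -0.02 0.09 1" --pt "0.28 -0.08 -0.12 0.17 -0.02 0.09 1" --pt "0.27 -0.1 -0.12 0.17 -0.02 0.09 1" --pt "0.27 -0.12 -0.11 0.17 -0.02 0.09 1"

```text
clock: 26.45
position: [0.4977, 0.1865, 0.2356]
ee_rot: [-2.319, -2.11, 0.023]
force: [1.7, -0.2, -2.3]
width: 0.16
```

```bash
python3 - <<'E'
from h import *
o=observe(); print(o['position'],o['width']); plan([.445,.33,.12],tgt(82.1,0),nmax=9)
E
```

```text
[0.49772078 0.18652679 0.23557524] 0.16048688748523343
dist 0.1916 rot 2.66 rows 4
[0.231, -0.107, 0.193, -0.007, 0.004, 0.022]
[0.23, -0.11, 0.193, -0.007, 0.004, 0.022]
[0.228, -0.114, 0.193, -0.007, 0.004, 0.022]
[0.226, -0.117, 0.193, -0.007, 0.004, 0.022]
```

Request:
play_rows --pt "0.23 -0.08 0.12 -0.005 0.003 0.02 1" --pt "0.23 -0.08 0.15 -0.005 0.003 0.02 1" --pt "0.22 -0.06 0.2 0 0 0.02 1" --pt "0.15 -0.05 0.2 0 0 0.01 1" --pt "0 0 0.02 0 0 0 1"

```text
clock: 26.95
position: [0.4666, 0.328, 0.136]
ee_rot: [-2.347, -2.071, 0.004]
force: [0.1, -0.8, -0.7]
width: 0.163
```

```bash
python3 - <<'E'
from h import *
o=observe(); print(o['position'],o['width']); plan([.457,.338,.06],tgt(82.1,0),nmax=9)
im=get_image('wrist'); cv2.imwrite('pics/w24.png',im)
E
```

```text
[0.46662954 0.32804909 0.13596281] 0.16309322629284256
dist 0.0772 rot 0.99 rows 2
[0.027, -0.033, 0.254, -0.01, -0.006, 0.013]
[0.028, -0.035, 0.253, -0.01, -0.006, 0.013]
```

View pics/w24.png

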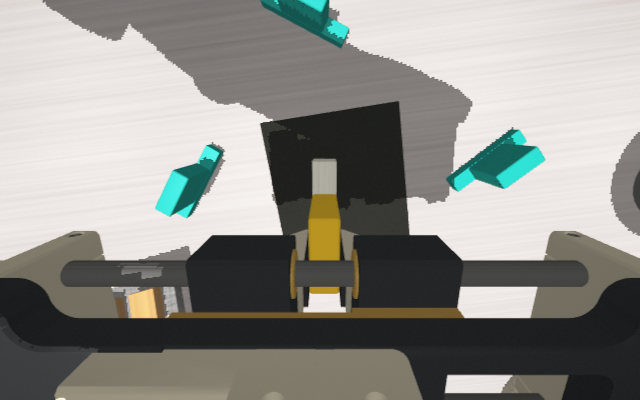

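Request:
play_rows --pt "0.03 -0.03 0.15 -0.008 -0.004 0.01 1" --pt "0.02 -0.02 0.18 -0.003 0 0.005 1" --pt "0 0 0.13 0 0 0 1" --pt "0 0 0.03 0 0 0 1" --pt "0 0 0 0 0 0 1"

```text
clock: 27.5
position: [0.4655, 0.3317, 0.0673]
ee_rot: [-2.369, -2.061, -0.008]
force: [-0.3, -0.2, -0.9]
width: 0.163
```

```bash
python3 - <<'E'
from h import *
o=observe(); print(o['position'],o['force']); plan([.457,.338,.03],tgt(82.1,0),nmax=9)
E
```

```text
[0.4655498  0.3316608  0.06733893] [-0.34575516 -0.21321405 -0.94234253]
dist 0.0388 rot 0.32 rows 1
[0.033, -0.063, 0.249, 0.004, -0.01, -0.002]
```

Request:
play_rows --pt "0.03 -0.05 0.1 0.002 -0.006 0 1" --pt "0.01 -0.01 0.07 0 0 0 1" --pt "0 0 0.04 0 0 0 1" --pt "0 0 0 0 0 0 1"

```text
clock: 27.9
position: [0.4619, 0.3382, 0.0399]
ee_rot: [2.374, 2.055, 0.013]
force: [-0.4, 0.1, -0.9]
width: 0.161
```

```bash
python3 - <<'E'
from h import *
o=observe(); print(o['position'],o['force']); plan([.457,.338,.03],tgt(82.1,0),nmax=9)
E
```

```text
[0.46187641 0.33820652 0.03988954] [-0.43682425  0.06730567 -0.91024461]
dist 0.011 rot 0.59 rows 1
[-0.006, -0.032, 0.066, 0.013, -0.011, -0.011]
```

Request:
play_rows --pt "0 -0.01 0.03 0.008 -0.006 -0.006 1" --pt "0 0 0.018 0.003 -0.003 0 1" --pt "0 0 0 0 0 0 1"

```text
clock: 28.2
position: [0.4616, 0.3384, 0.0334]
ee_rot: [2.372, 2.059, 0.004]
force: [0.4, -0.4, -1.3]
width: 0.16
```

```bash
python3 - <<'E'
from h import *
o=observe(); print(o['position'],o['force']); plan([.457,.338,.03],tgt(82.1,0),nmax=9)
E
```

```text
[0.46160857 0.33837476 0.03343461] [ 0.42411339 -0.40026446 -1.33618602]
dist 0.0058 rot 0.25 rows 1
[-0.007, -0.03, 0.023, 0.004, -0.003, -0.007]
```

Request:
play_rows --pt "0 0 0.013 0.002 -0.002 0 1"

```text
clock: 28.3
position: [0.4618, 0.3385, 0.0317]
ee_rot: [2.372, 2.059, 0.003]
force: [-1.3, -0.7, -0.1]
width: 0.164
```

```bash
python3 - <<'E'
from h import *
o=observe(); print(o['position'],o['force'])
E
```

```text
[0.4617696  0.33850969 0.03171619] [-1.26866742 -0.74185685 -0.11767876]
```

Request:
play_rows --pt "0 0 0.008 0 0 0 1"

```text
clock: 28.4
position: [0.4619, 0.3385, 0.0304]
ee_rot: [2.372, 2.059, 0.003]
force: [-0.1, -0.7, -1.7]
width: 0.166
```

```bash
python3 - <<'E'
from h import *
o=observe(); print(o['position'],o['force'])
E
```

```text
[0.46189002 0.33853517 0.03043916] [-0.14681868 -0.69858007 -1.69268809]
```

Request:
play_rows --pt "0 0 0.006 0 0 0 1"

```text
clock: 28.5
position: [0.4619, 0.3385, 0.0295]
ee_rot: [2.372, 2.059, 0.003]
force: [0.4, 0.5, -0.5]
width: 0.159
```

```bash
python3 - <<'E'
from h import *
o=observe(); print(o['position'],o['force'])
E
```

```text
[0.4618659  0.33852784 0.0294606 ] [ 0.37377399  0.5038736  -0.46809962]
```

Request:
play_rows --pt "0 0 0.006 0 0 0 1"

```text
clock: 28.6
position: [0.4619, 0.3386, 0.0288]
ee_rot: [2.372, 2.058, 0.003]
force: [-2.7, -5.0, 14.4]
width: 0.164
```

```bash
python3 - <<'E'
from h import *
o=observe(); print(o['position'],o['force'])
E
```

```text
[0.46193551 0.33856753 0.0288027 ] [-2.67137859 -4.97237978 14.43095789]
```

Seated with 14 N. Release and rise.

Request:
play_rows --pt "0 0 0 0 0 0 0.6" --pt "0 0 0 0 0 0 0.3" --pt "0 0 0 0 0 0 0.1" --pt "0 0 0 0 0 0 0.1" --pt "0 0 -0.05 0 0 0 0.1"

```text
clock: 29.1
position: [0.4616, 0.3385, 0.0361]
ee_rot: [2.372, 2.059, 0.002]
force: [0.4, 0.5, -0.0]
width: 0.446
```

Request:
play_rows --pt "0 0 -0.15 0 0 0 0.1" --pt "0 0 -0.3 0 0 0 0.1" --pt "0 0 -0.3 0 0 0 0" --pt "0 0.2 -0.2 0 0 0 0" --pt "0 0.2 -0.1 0 0 0 0"

```text
clock: 29.6
position: [0.5165, 0.3313, 0.2006]
ee_rot: [-2.362, -2.068, 0.005]
force: [1.0, 0.7, -0.3]
width: 0.5
```

```bash
python3 - <<'E'
from h import *
import pickle
o=observe(); print(o['position'])
m=camera_model('wrist'); im=get_image('wrist'); cv2.imwrite('pics/w25.png',im); pickle.dump(m,open('w25.pkl','wb'))
s=get_image('side'); cv2.imwrite('pics/s25.png',s); crop(s,225,150,405,345,3,'s25c.png')
t=get_image('top'); cv2.imwrite('pics/t25.png',t); crop(t,130,110,400,290,2.9,'t25c.png')
plan([.42,.12,.35],tgt(60),nmax=9)
E
```

```text
[0.5164533  0.33134195 0.2006455 ]
dist 0.2772 rot 22.18 rows 6
[-0.247, -0.076, -0.168, -0.001, 0.001, 0.129]
[-0.251, -0.06, -0.168, -0.001, 0.001, 0.129]
[-0.254, -0.044, -0.168, -0.001, 0.001, 0.129]
[-0.256, -0.027, -0.168, -0.001, 0.001, 0.129]
[-0.258, -0.01, -0.169, -0.001, 0.001, 0.129]
[-0.258, 0.006, -0.169, -0.001, 0.001, 0.129]
```

View pics/w25.png

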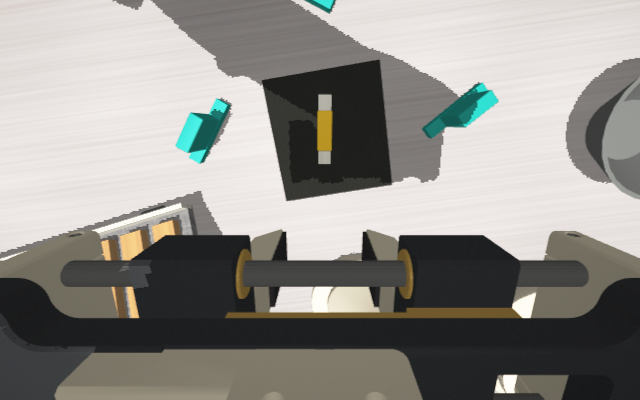

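View pics/s25c.png

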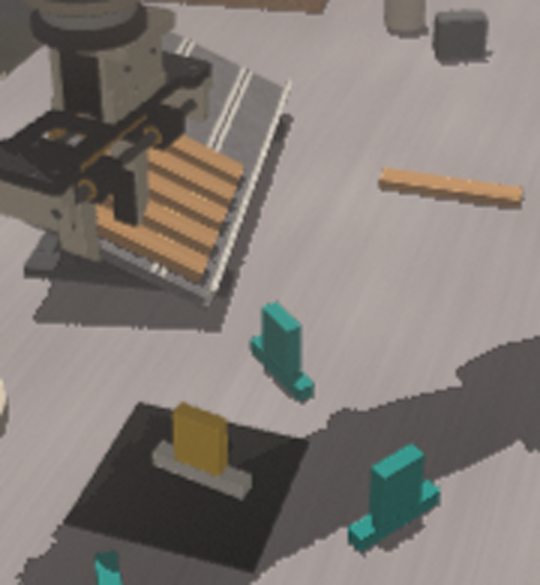

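View pics/t25c.png

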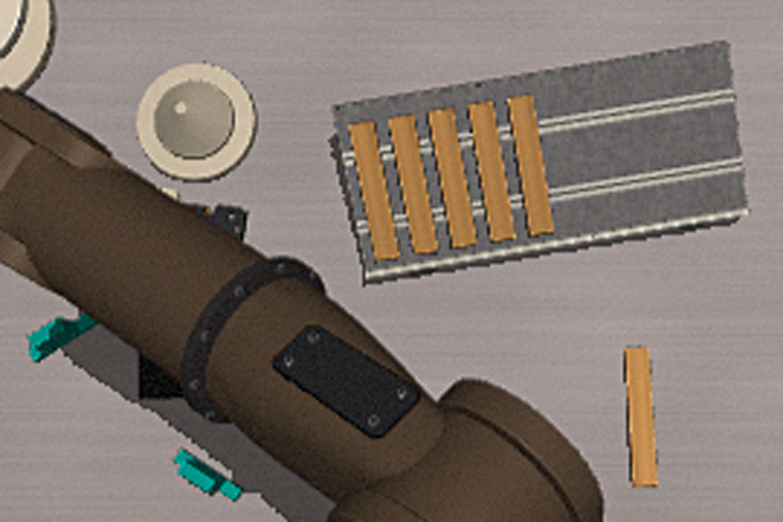

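```bash
python3 - <<'E'
from h import *
import pickle
img=cv2.imread('pics/t25.png'); m=camera_model('top'); hsv=cv2.cvtColor(img,cv2.COLOR_BGR2HSV)
mk=cv2.inRange(hsv,(8,90,90),(18,255,255)); n,l,st,c=cv2.connectedComponentsWithStats(mk)
P=[]
u,e,nn=frame()
for i in range(1,n):
    if 250<st[i,4]<600 and 240<c[i][0]<400 and c[i][1]<215: P.append(onplane(m,*c[i],nn,S0+.006*nn)@e*1000)
P=np.sort(P); print(P.round(2),np.diff(P).round(2))
# wrist w22: right edges at top and bottom rows
m=pickle.load(open('w22.pkl','rb')); im=cv2.imread('pics/w22.png')
for y,xs in [(53,(342.5,482,622,762)),(545,(347,469,591,711))]:
    q=[onplane(m,200+x/3,y/3,nn,S0+.006*nn)@e*1000 for x in xs]; print(np.diff(q).round(2))
# sub-pixel: wood mask edges on rows of w22
h=cv2.cvtColor(im,cv2.COLOR_BGR2HSV); 
for r in (25,40,160,170,178):
    k=((h[r,:,1]>90)&(h[r,:,0]>5)&(h[r,:,0]<22)).astype(int); d=np.diff(k); print(r,[(a+1,b+1) for a,b in zip(np.where(d==1)[0],np.where(d==-1)[0]) if 270<a<460])
E
```

```text
[-122.17  -80.15  -38.37    3.54   45.66] [42.02 41.78 41.91 42.12]
[41.6  41.8  41.85]
[42.21 42.26 41.62]
25 [(np.int64(284), np.int64(314)), (np.int64(331), np.int64(361)), (np.int64(376), np.int64(407)), (np.int64(421), np.int64(454))]
40 [(np.int64(285), np.int64(314)), (np.int64(331), np.int64(360)), (np.int64(375), np.int64(406)), (np.int64(420), np.int64(452))]
160 [(np.int64(289), np.int64(316)), (np.int64(330), np.int64(357)), (np.int64(370), np.int64(398)), (np.int64(410), np.int64(439)), (np.int64(450), np.int64(480))]
170 [(np.int64(289), np.int64(316)), (np.int64(330), np.int64(356)), (np.int64(370), np.int64(397)), (np.int64(409), np.int64(438)), (np.int64(449), np.int64(479))]
178 [(np.int64(290), np.int64(316)), (np.int64(330), np.int64(356)), (np.int64(370), np.int64(396)), (np.int64(409), np.int64(437)), (np.int64(448), np.int64(477))]
```

Request:
play_rows --pt "0 0 -0.1 0 0 0 0" --pt "0 0 0 0 0 0 0" --pt "0 0 0 0 0 0 0"

```text
clock: 30.05
position: [0.5144, 0.3306, 0.2133]
ee_rot: [-2.363, -2.066, 0.012]
force: [-0.4, -0.1, -0.0]
width: 0.499
```

```bash
python3 - <<'E'
from h import *
o=observe(); print(o['clock'],o['position'],o['force'],np.abs(o['dq']).max()); print(sign_off())
E
```

```text
30.05 [0.51440663 0.33063672 0.21334273] [-0.41509541 -0.09889411 -0.03153635] 0.01820680177323462
the job is handed in; nothing more can be done
None
```

I set both loose slats to the fixed gap with the yellow spacer block, in the order you asked. The block is back upright on its mat, and I handed the job in at 30 s of the 72 s allowed.

- **Slat gaps:** From the last top picture, the centre-to-centre spacings along the row from the -y end are 42.0, 41.8, 41.9 and 42.1 mm; 42 mm was wanted. The first two involve the loose slats and the last two are between fixed ones. I can read these pictures to about 0.3 mm. An earlier close wrist picture gave 41.6–42.3 mm.
- **Slat forces:** Slat 1 stalled against the block at about 19 N. Slat 2 was stopped at about 12 N so that slat 1 would not shift, and the spacing shows it stayed put.
- **One check that disagreed:** The arm stopped about 1.7 mm short of where I expected for slat 2. My guess is that the tapered fingers touched it at a different height. The pictures show the slat snug against the block.
- **Block:** The last side and wrist pictures show it standing on the mat, about 15 mm nearer the mat's centre than where it started.
- **Other things:** The arm did not touch the cone, tape measure, glue bottle, spare slat or turquoise look-alikes. In the last pictures I saw none of them disturbed, but I did not measure their positions.
- **At hand-in:** The gripper was clear of everything, with about 0.4 N on the wrist.

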